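# Sort out the pencil tins with stiff hinges

### The job

Open every blue pencil tin by its yellow knob and leave them all standing open together: let go of each lid a little past upright, since a free lid then falls right back onto its stop by itself while a stiff one stays where you left it. When all have been tried, shut them all again, stack the free ones squarely on the wooden board, right way up, length along the board and flush with it, and lay the stiff ones flat on the floor of the red tray, right way up. Do not disturb the mug or the pen tin at the back.

Things in the scene. Friction and masses are not known exactly. Their poses are not given: they have to be found in the camera images.
- case_a: blue metal pencil tin, 110 mm long (own x) x 46 mm wide (own y) x 24 mm high shut, about 0.38 kg, loose, lying flat on the table; origin: centre of the underside of its base, z up. The base is 18 mm high, the lid on it 6 mm thick and 42 mm wide (2 mm narrower than the base on each side). The lid's hinge runs along own y at x = +53 mm, z = 18 mm; the yellow knob is at the other end (-x, towards the robot at the start). All the tins look alike; some may be absent (None)
- case_a_lid (a joint): lid of case_a, rad: 0 shut, grows as it opens, 1.57 upright, stop at 2.2 (leaning back past upright). A free lid falls by its own weight, back to the stop once it is past upright and shut before that; a stiff lid stays at whatever angle it is left, yet a pull of about 1 N on the knob moves it
- case_a_knob (a point): centre of the yellow knob of case_a: a smooth cross pin 10 mm thick, 14 mm long (along own y), on a 6 mm wide stem at the lid's front edge; when shut at own x -75, y 0, z 21 mm, 128 mm from the hinge line, 20 mm from the lid's edge. Pinched lightly (20 N) on its flat ends by the finger tips from above it turns between them, so a hand can follow the arc pointing down
- case_b: blue metal pencil tin, 110 mm long (own x) x 46 mm wide (own y) x 24 mm high shut, about 0.38 kg, loose, lying flat on the table; origin: centre of the underside of its base, z up. The base is 18 mm high, the lid on it 6 mm thick and 42 mm wide (2 mm narrower than the base on each side). The lid's hinge runs along own y at x = +53 mm, z = 18 mm; the yellow knob is at the other end (-x, towards the robot at the start). All the tins look alike; some may be absent (None)
- case_b_lid (a joint): lid of case_b, rad: 0 shut, grows as it opens, 1.57 upright, stop at 2.2 (leaning back past upright). A free lid falls by its own weight, back to the stop once it is past upright and shut before that; a stiff lid stays at whatever angle it is left, yet a pull of about 1 N on the knob moves it
- case_b_knob (a point): centre of the yellow knob of case_b: a smooth cross pin 10 mm thick, 14 mm long (along own y), on a 6 mm wide stem at the lid's front edge; when shut at own x -75, y 0, z 21 mm, 128 mm from the hinge line, 20 mm from the lid's edge. Pinched lightly (20 N) on its flat ends by the finger tips from above it turns between them, so a hand can follow the arc pointing down
- case_c: blue metal pencil tin, 110 mm long (own x) x 46 mm wide (own y) x 24 mm high shut, about 0.38 kg, loose, lying flat on the table; origin: centre of the underside of its base, z up. The base is 18 mm high, the lid on it 6 mm thick and 42 mm wide (2 mm narrower than the base on each side). The lid's hinge runs along own y at x = +53 mm, z = 18 mm; the yellow knob is at the other end (-x, towards the robot at the start). All the tins look alike; some may be absent (None)
- case_c_lid (a joint): lid of case_c, rad: 0 shut, grows as it opens, 1.57 upright, stop at 2.2 (leaning back past upright). A free lid falls by its own weight, back to the stop once it is past upright and shut before that; a stiff lid stays at whatever angle it is left, yet a pull of about 1 N on the knob moves it
- case_c_knob (a point): centre of the yellow knob of case_c: a smooth cross pin 10 mm thick, 14 mm long (along own y), on a 6 mm wide stem at the lid's front edge; when shut at own x -75, y 0, z 21 mm, 128 mm from the hinge line, 20 mm from the lid's edge. Pinched lightly (20 N) on its flat ends by the finger tips from above it turns between them, so a hand can follow the arc pointing down
- case_d: blue metal pencil tin, 110 mm long (own x) x 46 mm wide (own y) x 24 mm high shut, about 0.38 kg, loose, lying flat on the table; origin: centre of the underside of its base, z up. The base is 18 mm high, the lid on it 6 mm thick and 42 mm wide (2 mm narrower than the base on each side). The lid's hinge runs along own y at x = +53 mm, z = 18 mm; the yellow knob is at the other end (-x, towards the robot at the start). All the tins look alike; some may be absent (None)
- case_d_lid (a joint): lid of case_d, rad: 0 shut, grows as it opens, 1.57 upright, stop at 2.2 (leaning back past upright). A free lid falls by its own weight, back to the stop once it is past upright and shut before that; a stiff lid stays at whatever angle it is left, yet a pull of about 1 N on the knob moves it
- case_d_knob (a point): centre of the yellow knob of case_d: a smooth cross pin 10 mm thick, 14 mm long (along own y), on a 6 mm wide stem at the lid's front edge; when shut at own x -75, y 0, z 21 mm, 128 mm from the hinge line, 20 mm from the lid's edge. Pinched lightly (20 N) on its flat ends by the finger tips from above it turns between them, so a hand can follow the arc pointing down
- case_e: blue metal pencil tin, 110 mm long (own x) x 46 mm wide (own y) x 24 mm high shut, about 0.38 kg, loose, lying flat on the table; origin: centre of the underside of its base, z up. The base is 18 mm high, the lid on it 6 mm thick and 42 mm wide (2 mm narrower than the base on each side). The lid's hinge runs along own y at x = +53 mm, z = 18 mm; the yellow knob is at the other end (-x, towards the robot at the start). All the tins look alike; some may be absent (None)
- case_e_lid (a joint): lid of case_e, rad: 0 shut, grows as it opens, 1.57 upright, stop at 2.2 (leaning back past upright). A free lid falls by its own weight, back to the stop once it is past upright and shut before that; a stiff lid stays at whatever angle it is left, yet a pull of about 1 N on the knob moves it
- case_e_knob (a point): centre of the yellow knob of case_e: a smooth cross pin 10 mm thick, 14 mm long (along own y), on a 6 mm wide stem at the lid's front edge; when shut at own x -75, y 0, z 21 mm, 128 mm from the hinge line, 20 mm from the lid's edge. Pinched lightly (20 N) on its flat ends by the finger tips from above it turns between them, so a hand can follow the arc pointing down
- board: fixed wooden base board, 116 mm (own x) x 52 mm (own y) x 12 mm high, just larger than a tin; origin at the centre of its underside. The pile is built on it, the tins' length along the board's length
- board_top (a point): centre of the board's top face, 12 mm above the table
- tray: fixed shallow red reject tray, 306 mm (own x) x 156 mm (own y) outside, floor 3 mm thick, rim 3 mm wide and 8 mm high over the table; origin at the centre of its underside. Two tins fit on its floor one behind the other along own x
- the_arm_lamp: black desk lamp, fixed, at the back left: round base about 160 mm across, spring arms leaning outwards to the left, 0.59 m high in all; origin under the centre of its base. Keep the arm clear of it
- mug: white spotted mug, 91 mm high, a bystander at the back; origin at the centre of its underside
- pens: red tin with pens, 127 mm high, a bystander at the back; origin at the centre of its underside

How it is judged:
On the way:
1. all the tins stand well open together (past about 70 degrees) (value of joint each of case_a_lid, case_b_lid, case_c_lid, case_d_lid, case_e_lid above 1.2 rad), for 0.2 s.
At the end, for the whole second after the job is handed in: Every tin is shut (lid under 0.08 rad) and at rest; each free tin is level in the pile on the board, its centre within 8 mm of the board's centre as seen from above and its length within 0.10 rad of the board's (either way round); each stiff tin lies level on the tray's floor, inside the rim (value of joint each of case_a_lid, case_b_lid, case_c_lid, case_d_lid, case_e_lid below 0.08 rad and linear speed of each of case_a, case_b, case_c, case_d, case_e below 0.01 m/s and horizontal distance between each of case_a, case_c, case_e and board_top below 0.008 m and angle between the x axis of each of case_a, case_c, case_e and the x axis of board, either way round below 0.1 rad and angle between each of case_a, case_c, case_e's own z axis and vertical below 0.04 rad and height (world z) of each of case_a, case_c, case_e above 0.009 m and x of case_b in the frame of tray between -0.097 and 0.097 m and y of case_b in the frame of tray between -0.054 and 0.054 m and angle between each of case_b, case_d's own z axis and vertical below 0.035 rad and height (world z) of each of case_b, case_d below 0.008 m and x of case_d in the frame of tray between -0.097 and 0.097 m and y of case_d in the frame of tray between -0.054 and 0.054 m); the robot touches nothing.
It fails at once if the mug or the pen tin is pushed more than 3 cm or tipped (distance of any of mug, pens from where it was at the start of the episode above 0.03 m or angle between any of mug, pens's own z axis and vertical above 0.4 rad).
Of case_a, case_b, case_c, case_d, case_e only 3 to 4 are there at a start; the rules pass over those that are not, and their reading is None.
At some moment in a run one of case_a, case_b, case_c, case_d, case_e may be knocked a few centimetres aside while the robot is not near it.
Once in a run the grip may slacken for a moment while it holds something.
It also fails if it takes over 210 s, if anything falls off the work surface, if the arm or the gripper's body presses on something with over 40 N, if the wrist force passes 120 N, or if a joint passes its speed limit or range.

### The arm

A 6-joint arm with a two-finger parallel gripper is mounted at the origin on the work surface; the furniture and walls round the work are solid. World frame = base frame: x ahead of the robot, y to its left, z up, the work surface at z = 0. Lengths are in m, angles in rad, forces in N, time in s.
With the tool pointing down it reaches from about 0.35 to 0.975 m from the base axis. Payload 4.9 kg.
Tool frame: the origin (TCP) lies on the front face of the gripper's body, between the roots of the fingers; the fingertips stand ctrl.tip_extent ahead of it and the grasp point (between the pads) lies 54 mm ahead of it (ctrl.tip_extent is the distance from the TCP to the fingertips, in m); z points along the fingers, y is the line along which they close (so a half turn about z gives the same grasp; the last joint's range is limited). The gripper opens to 85 mm and grips with 20 to 120 N. Pads are 22 mm wide; open, the fingers measure 114 mm over their backs; the gripper's body (76 mm by 85 mm) begins 54 mm behind the grasp point. The pads swing forward as they close: fully open they stand 13 mm farther back than shut.
Start: joints at [-1.242, 0.053, 1.613, -0, 1.476, -0.119], TCP at [0.271, -0.563, 0.304] pointing down, gripper open.
Joint ranges: [-3.01, 3.01], [-1.01, 2.22], [0.06, 2.58], [-1.02, 4.17], [0.09, 2.62], [-3.14, 3.14]. Speed limits (rad/s): [2.57, 2.57, 3.14, 3.14, 3.14, 3.14].

### API

Orientations are given as a rotation vector (axis times angle).
In Python, from station import ctrl gives the robot as it stands.
- The arm moves only by the tool apply_moves, never from a script. Its argument "rows" is one flat list of numbers, 6 for each row, row after row: the shift along the tool's x, y, z normalised to -1 to 1, where 1 is 0.6 m, then the turn, a rotation vector about the tool's x, y, z normalised to -1 to 1, where 1 is 90 degrees. A call has 1 to 20 rows; each row is the pose to reach, as a shift and turn from the pose commanded when the call began, along the tool's axes at that moment; what a row does not reach only later rows make up. A row lasts 1/10 s, in which the tool goes at most 50 mm and 8.59 degrees, less where a joint would pass 70% of its speed; a pose out of reach is approached as far as the arm can. A call with a number of a shift or a turn outside -1 to 1 is refused whole. A call with a gripper value outside its range is refused whole. "grip" is the opening, from 0 (shut) to 1 (fully open), set as the call begins (left out, the last holds). The fingers move at their own pace and stop on an object; "grip_force" is the grip in N (left out, the last holds). Time passes only in rows, so rows that repeat a pose let the fingers close. It gives the time, the measured TCP pose, the force, the opening and the grip force at its end, in the units of the state.
- ctrl.get_obs(): the state, without advancing time (a new reading comes with each control period).
- ctrl.get_image(name): name is "side" or "top"; returns (picture, depth): 420x560x3 uint8, blue, green, red; 420x560 float32, m along the optical axis (not along the pixel's ray), 0 where there is no reading.
- ctrl.camera_model(name): a dict with "mtx" (3x3 intrinsics, pixels), "R" (3x3) and "t" (3): a world point X has camera coordinates R X + t. Camera axes: x right, y down, z forward; pixel columns grow to the right and rows downward; lengths in m; the calibration is good to about 2 mm. A picture is of the moment at which its call begins. camera_model takes no time and is no camera call.
- ctrl.finish_job(): hands the job in; it is judged then, once.
The state is a dict: "t": time; "q": joint angles; "dq": joint speeds; "effort": joint torques, N m; "tool_pos": TCP position; "tool_rot": TCP orientation; "contact_force": force on the tool from outside, world axes, zero at the start; "wrist_torque": the same for the moment, N m; "opening": finger opening in m; "grip_force": force on a finger pad.
Only numpy, scipy, OpenCV 4.12 (cv2) and the standard library are available. Lean on these libraries where they do the work, as an engineer would, in place of code of your own. Each camera call takes 0.05 s, during which the arm holds its last target. There are 200 camera calls.

## Working session

There is one attempt and no reset: what is moved stays moved. The work goes in short steps, Python scripts to look and compute and a tool call to move; the robot and the scene stay as the last step left them, time stands still between calls to the robot, and variables do not carry over. Pictures are saved under pics/ and viewed, at most 14 in all, crops included, and the job is handed in when it is done.

Besides the shell and the picture viewer there is one more tool, called after "Emit:" in YAML: its name, and indented under it one key for each argument. apply_moves: Moves the arm, as the interface text tells. Its arguments: {"type":"object","properties":{"rows":{"type":"array","items":{"type":"number"}},"grip":{"type":"number"},"grip_force":{"type":"number"}},"required":["rows"]}

```bash
ls; mkdir -p pics
python3 - <<'E'
from station import ctrl
import cv2,numpy as np
o=ctrl.get_obs();print(o, ctrl.tip_extent)
for n in("top","side"):
    im,d=ctrl.get_image(n);cv2.imwrite(f"pics/{n}0.png",im);np.save(f"pics/{n}0.npy",d)
    m=ctrl.camera_model(n);print(n,m, -m["R"].T@m["t"])
E
```

```text
pics
{'t': 0.0, 'q': array([-1.24199957e+00,  5.33601509e-02,  1.61427858e+00, -4.54766619e-06,
        1.47596827e+00, -1.19007620e-01]), 'dq': array([-1.37483168e-03,  5.04439662e-05, -1.97405568e-03, -6.75858950e-05,
       -9.40469889e-04, -1.70288705e-03]), 'effort': array([ 1.03147668e-03, -3.93674004e+01, -3.70177889e+01,  5.93068899e-05,
        6.87391410e-03,  3.79019525e-06]), 'tool_pos': array([ 0.27046197, -0.56293639,  0.30267002]), 'tool_rot': array([-3.06122065e+00, -6.97102906e-01,  3.38147669e-04]), 'contact_force': array([ 0.32593307, -0.145709  , -0.55785611]), 'wrist_torque': array([ 0.02092622,  0.01230635, -0.00788337]), 'grip_force': 0.0, 'opening': 0.08507706747538701} 0.0726
top {'mtx': array([[478.04337012,   0.        , 283.01177406],
       [  0.        , 478.04337012, 206.54586891],
       [  0.        ,   0.        ,   1.        ]]), 'R': array([[-0.00660363, -0.9999624 ,  0.00562053],
       [-0.9962762 ,  0.00609589, -0.08600336],
       [ 0.08596587, -0.00616753, -0.99627899]]), 't': array([6.17014412e-04, 5.58601952e-01, 1.10766234e+00])} [0.46130475 0.00404336 1.15157889]
side {'mtx': array([[387.05166821,   0.        , 281.69072556],
       [  0.        , 387.05166821, 211.92847599],
       [  0.        ,   0.        ,   1.        ]]), 'R': array([[-0.97694349, -0.21343101,  0.00535028],
       [-0.13133246,  0.58101637, -0.80322585],
       [ 0.1683247 , -0.78540893, -0.59565057]]), 't': array([0.54342664, 0.11270047, 0.82482495])} [0.40685994 0.69832816 0.5789239 ]
```

View pics/top0.png

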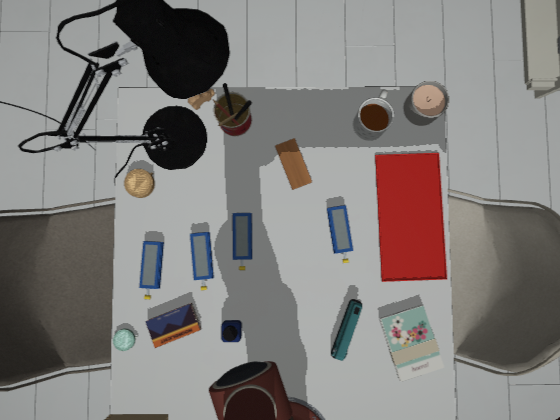

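View pics/side0.png

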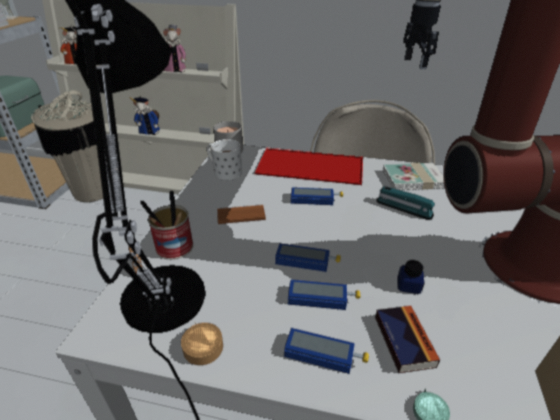

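The top view shows four tins, centred near pixels (240,236), (202,256), (151,265) and (340,229), with knobs towards the robot. The board is at (293,164), the tray at (411,216), the pens at (233,115) and the mug at (375,115). The side view agrees with this.

```bash
cat > h.py <<'E'
from station import ctrl
import cv2,numpy as np
from scipy.spatial.transform import Rotation as R
def ray(n,px,z):
    m=ctrl.camera_model(n);px=np.atleast_2d(px).astype(float)
    d=np.c_[px,np.ones(len(px))]@np.linalg.inv(m["mtx"]).T@m["R"]
    c=-m["R"].T@m["t"]
    return c+d*((z-c[2])/d[:,2])[:,None]
def deproj(n,px,dep):
    m=ctrl.camera_model(n)
    return m["R"].T@(np.linalg.inv(m["mtx"])@np.r_[px,1]*dep-m["t"])
def rect(n,c,z):
    p=ray(n,c.reshape(-1,2),z)[:,:2]
    (cx,cy),(w,h),a=cv2.minAreaRect((p*1000).astype(np.float32))
    if w<h: a+=90;w,h=h,w
    a=(a+90)%180-90
    return np.array([cx/1000,cy/1000,np.radians(a),w/1000,h/1000])
def cont(mask,amin):
    return [c for c in cv2.findContours(mask,cv2.RETR_EXTERNAL,cv2.CHAIN_APPROX_NONE)[0] if cv2.contourArea(c)>=amin]
def masks(im):
    h=cv2.cvtColor(im,cv2.COLOR_BGR2HSV)
    return dict(blue=cv2.inRange(h,(105,130,60),(122,255,255)),yel=cv2.inRange(h,(20,130,90),(35,255,255)),
      red=cv2.inRange(h,(0,200,120),(5,255,255)),brown=cv2.inRange(h,(8,90,70),(18,255,220)))
def rows(tgt,yaw=None,cmd=None):
    """shift/turn row from measured (or given) pose to tgt TCP world, tool down with y axis at yaw (mod pi)"""
    o=ctrl.get_obs();T=R.from_rotvec(o["tool_rot"]);p=o["tool_pos"]
    s=T.inv().apply(np.array(tgt)-p)/.6
    y=T.as_matrix()[:,1]; cur=np.arctan2(y[1],y[0])
    if yaw is None: return s.round(4)
    d=(yaw-cur+np.pi/2)%np.pi-np.pi/2
    yv=cur+d;ya=np.array([np.cos(yv),np.sin(yv),0]);za=np.array([0,0,-1.]);G=np.c_[np.cross(ya,za),ya,za]
    r=(T.inv()*R.from_matrix(G)).as_rotvec()/(np.pi/2)
    return np.r_[s,r].round(4)
E
python3 - <<'E'
from h import *
np.set_printoptions(precision=4,suppress=True)
im=cv2.imread("pics/top0.png");M=masks(im)
d=np.load("pics/top0.npy")
for k,z,a in(("blue",.02,100),("yel",.021,4),("red",.008,2000),("brown",.012,200)):
    for c in cont(M[k],a):
        ctr=c.reshape(-1,2).mean(0);print(k,ctr.round(1),cv2.contourArea(c),rect("top",c,z),ray("top",ctr,z)[0])
for p in [(240,236),(340,229),(293,164),(411,216),(190,50)]: print(p,deproj("top",p,d[p[1],p[0]]))
E
```

```text
blue [151.  264.5] 860.0 [ 0.4241  0.3077 -0.0729  0.1087  0.047 ] [0.4242 0.3078 0.02  ]
blue [201.3 255.7] 824.5 [0.4447 0.19   0.0931 0.1085 0.045 ] [0.4441 0.19   0.02  ]
blue [241.9 235.9] 800.0 [0.4911 0.0943 0.0024 0.1065 0.0426] [0.49   0.0946 0.02  ]
blue [339.6 229.2] 797.5 [ 0.5051 -0.1362  0.1419  0.1085  0.0444] [ 0.5044 -0.1365  0.02  ]
yel [146.6 296.9] 10.0 [0.3502 0.3167 1.5636 0.0116 0.0069] [0.3494 0.3165 0.021 ]
yel [203.2 287.8] 8.5 [ 0.37    0.1853 -1.5634  0.0093  0.0069] [0.3693 0.185  0.021 ]
yel [241.9 267.5] 13.0 [0.4159 0.0954 1.564  0.0117 0.007 ] [0.4159 0.0944 0.021 ]
yel [345.  260.2] 11.0 [ 0.4306 -0.148   1.564   0.0095  0.007 ] [ 0.4311 -0.148   0.021 ]
red [409.4 216.4] 7602.5 [ 0.5359 -0.3082  0.0288  0.3004  0.153 ] [ 0.5344 -0.3062  0.008 ]
brown [174.1 334.5] 300.0 [ 0.262   0.2496 -1.197   0.1131  0.021 ] [0.2613 0.2535 0.012 ]
brown [139.2 182.4] 605.0 [0.6192 0.3418 1.1464 0.0696 0.0656] [0.6198 0.3416 0.012 ]
brown [293.1 163.5] 907.0 [ 0.6641 -0.0284  0.3702  0.1143  0.0499] [ 0.6637 -0.0281  0.012 ]
brown [200.8  98.1] 214.0 [ 0.8248  0.1936 -1.0989  0.0643  0.0312] [0.8262 0.1956 0.012 ]
(240, 236) [0.4898 0.0992 0.0193]
(340, 229) [ 0.5047 -0.1375  0.0202]
(293, 164) [ 0.6627 -0.0278  0.0108]
(411, 216) [ 0.5354 -0.3107  0.006 ]
(190, 50) [0.7471 0.1329 0.4816]
```

```bash
cat >> h.py <<'E'
def arc(a,b,n):
    f=.0234;t=np.linspace(a,b,n+1)+f
    x=-.128*np.cos(t);z=.128*np.sin(t)
    r=np.zeros((n,6));r[:,0]=(x[1:]-x[0])/.6;r[:,2]=-(z[1:]-z[0])/.6
    return r.round(3)
E
python3 - <<'E'
from h import *
print(rows((.431,-.148,.2),.148+np.pi/2),rows((.431,-.148,.088),.148+np.pi/2))
print(arc(0,1.75,17)[:,[0,2]].tolist())
E
```

```text
[ 0.5406 -0.5072  0.1724 -0.0012  0.      0.1908] [ 0.5406 -0.5069  0.359  -0.0012  0.      0.1908]
[[0.002, -0.022], [0.006, -0.043], [0.012, -0.065], [0.02, -0.085], [0.03, -0.104], [0.042, -0.123], [0.056, -0.139], [0.072, -0.155], [0.089, -0.169], [0.108, -0.18], [0.127, -0.19], [0.148, -0.198], [0.169, -0.204], [0.191, -0.207], [0.213, -0.208], [0.235, -0.207], [0.256, -0.204]]
```

Emit:
apply_moves:
  rows: [0.541, -0.507, 0.172, 0, 0, 0.191, 0.541, -0.507, 0.172, 0, 0, 0.191, 0.541, -0.507, 0.172, 0, 0, 0.191, 0.541, -0.507, 0.172, 0, 0, 0.191, 0.541, -0.507, 0.172, 0, 0, 0.191, 0.541, -0.507, 0.172, 0, 0, 0.191, 0.541, -0.507, 0.172, 0, 0, 0.191, 0.541, -0.507, 0.172, 0, 0, 0.191, 0.541, -0.507, 0.172, 0, 0, 0.191, 0.541, -0.507, 0.172, 0, 0, 0.191, 0.541, -0.507, 0.172, 0, 0, 0.191, 0.541, -0.507, 0.172, 0, 0, 0.191, 0.541, -0.507, 0.172, 0, 0, 0.191]
  grip: 0.5
  grip_force: 20

```text
t: 1.4
tool_pos: [0.4314, -0.15, 0.2012]
tool_rot: [3.133, 0.229, 0.001]
contact_force: [-0.1, -0.4, -0.7]
opening: 0.0426
grip_force: 0.0
```

Run:
```python
from h import *
o=ctrl.get_obs();print(o["t"],o["tool_pos"],o["opening"],rows((.431,-.148,.088),.148+np.pi/2))
im,d=ctrl.get_image("side");cv2.imwrite("pics/s1.png",cv2.resize(im[100:260,240:460],None,fx=3,fy=3))
```

```text
1.4 [ 0.43141998 -0.14998299  0.20123222] 0.04262157783142257 [-0.0003 -0.0035  0.1887  0.0005 -0.0003 -0.0015]
```

View pics/s1.png

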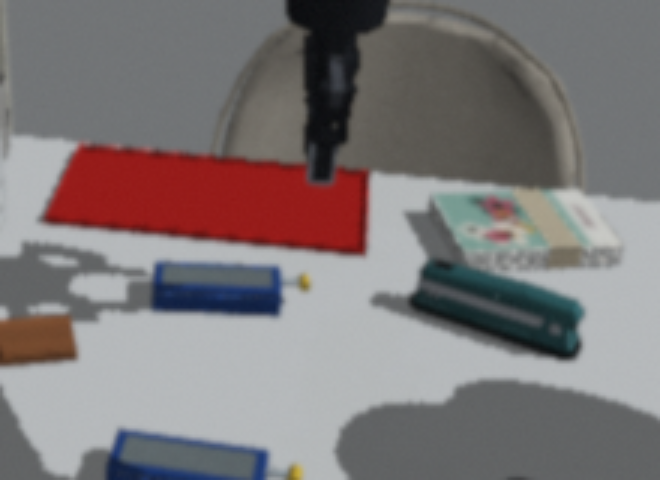

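The gripper is above the D knob (crop pixel 305,282), so I descend.

Emit:
apply_moves:
  rows: [0, -0.003, 0.05, 0, 0, 0, 0, -0.003, 0.1, 0, 0, 0, 0, -0.003, 0.15, 0, 0, 0, 0, -0.003, 0.188, 0, 0, 0, 0, -0.003, 0.188, 0, 0, 0]

```text
t: 1.95
tool_pos: [0.4287, -0.1467, 0.0847]
tool_rot: [-3.129, -0.228, 0.01]
contact_force: [-0.4, -0.3, -1.0]
opening: 0.0431
grip_force: 0.0
```

Emit:
apply_moves:
  rows: [0, 0, 0, 0, 0, 0, 0, 0, 0, 0, 0, 0, 0, 0, 0, 0, 0, 0, 0, 0, 0, 0, 0, 0, 0, 0, 0, 0, 0, 0]
  grip: 0.0
  grip_force: 20

```text
t: 2.45
tool_pos: [0.4323, -0.1476, 0.0895]
tool_rot: [3.131, 0.232, 0.004]
contact_force: [-1.2, -2.0, 3.9]
opening: 0.0129
grip_force: 21.4
```

Emit:
apply_moves:
  rows: [0.002, 0, -0.022, 0, 0, 0, 0.006, 0, -0.043, 0, 0, 0, 0.012, 0, -0.065, 0, 0, 0, 0.02, 0, -0.085, 0, 0, 0, 0.03, 0, -0.104, 0, 0, 0, 0.042, 0, -0.123, 0, 0, 0, 0.056, 0, -0.139, 0, 0, 0, 0.072, 0, -0.155, 0, 0, 0, 0.089, 0, -0.169, 0, 0, 0, 0.108, 0, -0.18, 0, 0, 0, 0.127, 0, -0.19, 0, 0, 0, 0.148, 0, -0.198, 0, 0, 0, 0.169, 0, -0.204, 0, 0, 0, 0.191, 0, -0.207, 0, 0, 0, 0.213, 0, -0.208, 0, 0, 0, 0.235, 0, -0.207, 0, 0, 0, 0.256, 0, -0.204, 0, 0, 0, 0.256, 0, -0.204, 0, 0, 0]

```text
t: 4.25
tool_pos: [0.5853, -0.1242, 0.211]
tool_rot: [3.132, 0.233, 0.004]
contact_force: [-0.3, -1.7, 6.5]
opening: 0.0129
grip_force: 20.8
```

Emit:
apply_moves:
  rows: [0, 0, 0, 0, 0, 0, 0, 0, 0, 0, 0, 0, 0, 0, 0, 0, 0, 0]
  grip: 0.5

```text
t: 4.55
tool_pos: [0.5824, -0.1238, 0.209]
tool_rot: [-3.132, -0.232, 0.003]
contact_force: [-0.6, 0.2, -0.9]
opening: 0.0429
grip_force: 0.0
```

Emit:
apply_moves:
  rows: [0, 0, -0.05, 0, 0, 0, 0, 0, -0.1, 0, 0, 0, 0, 0, -0.1, 0, 0, 0]

```text
t: 4.85
tool_pos: [0.5848, -0.1247, 0.2753]
tool_rot: [3.13, 0.232, 0.012]
contact_force: [0.4, -0.0, 0.6]
opening: 0.0426
grip_force: 0.0
```

```bash
cat > look.py <<'E'
from h import *
import sys
np.set_printoptions(precision=4,suppress=True)
o=ctrl.get_obs();print(o["t"],o["tool_pos"])
im,d=ctrl.get_image("top");M=masks(im)
if len(sys.argv)>1: cv2.imwrite(f"pics/{sys.argv[1]}.png",im)
for c in cont(M["blue"],150):
    ctr=c.reshape(-1,2).mean(0);print("blue",ctr.round(),cv2.contourArea(c),rect("top",c,.02))
n,l,st,ce=cv2.connectedComponentsWithStats(M["yel"])
for i in range(1,n):
    if st[i,4]>8:
        z=np.median([deproj("top",(x,y),d[y,x])[2] for y,x in np.argwhere(l==i)]);print("yel",st[i,4],ce[i].round(1),"z",z.round(3),"at z",ray("top",ce[i],max(z-.004,.021))[0])
E
python3 look.py t1
```

```text
4.85 [ 0.5848 -0.1247  0.2753]
blue [151. 265.] 861.0 [ 0.4241  0.3078 -0.076   0.1088  0.0469]
blue [201. 256.] 823.0 [0.4446 0.19   0.0931 0.1083 0.045 ]
blue [242. 236.] 799.0 [0.4911 0.0943 0.0024 0.1065 0.0426]
blue [337. 202.] 180.5 [ 0.5715 -0.129  -0.0062  0.043   0.0429]
yel 15 [223.6  99. ] z 0.064 at z [0.8086 0.1344 0.0597]
yel 15 [242. 268.] z 0.025 at z [0.4147 0.0942 0.021 ]
yel 19 [203.3 287.7] z 0.024 at z [0.3696 0.1847 0.021 ]
yel 16 [146.9 296.9] z 0.025 at z [0.3494 0.3159 0.021 ]
yel 12 [160.5 337. ] z 0.023 at z [0.2574 0.2828 0.021 ]
```

View pics/t1.png

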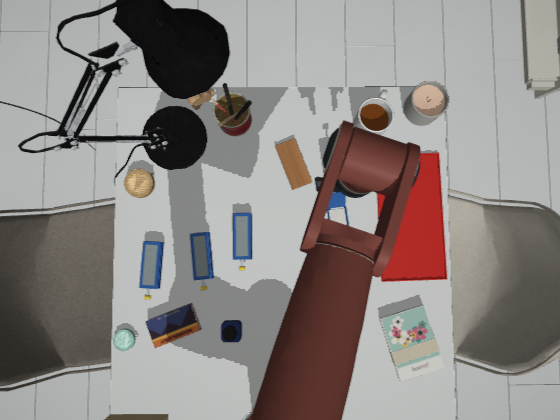

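The D lid is up and the arm hides its knob. C is next, with its knob at (242,268).

```bash
cat > go.py <<'E'
from h import *
import sys
x,y,yaw=map(float,sys.argv[1:4])
for z in sys.argv[4:]: print(rows((x,y,float(z)),yaw+np.pi/2))
E
python3 go.py .4155 .0945 0 .22 .088
```

```text
[-0.2244 -0.4024  0.0862  0.001  -0.0028  0.094 ]
[-0.2254 -0.4029  0.3062  0.001  -0.0028  0.094 ]
```

Emit:
apply_moves:
  rows: [-0.224, -0.402, 0.086, 0, 0, 0.094, -0.224, -0.402, 0.086, 0, 0, 0.094, -0.224, -0.402, 0.086, 0, 0, 0.094, -0.224, -0.402, 0.086, 0, 0, 0.094, -0.224, -0.402, 0.086, 0, 0, 0.094, -0.224, -0.402, 0.086, 0, 0, 0.094, -0.224, -0.402, 0.086, 0, 0, 0.094, -0.224, -0.402, 0.086, 0, 0, 0.094, -0.224, -0.402, 0.086, 0, 0, 0.094, -0.224, -0.402, 0.13, 0, 0, 0.094, -0.225, -0.402, 0.18, 0, 0, 0.094, -0.225, -0.402, 0.23, 0, 0, 0.094, -0.225, -0.402, 0.28, 0, 0, 0.094, -0.225, -0.403, 0.306, 0, 0, 0.094, -0.225, -0.403, 0.306, 0, 0, 0.094, -0.225, -0.403, 0.306, 0, 0, 0.094]

```text
t: 6.5
tool_pos: [0.4148, 0.0944, 0.087]
tool_rot: [3.142, -0.002, -0.0]
contact_force: [0.1, 0.2, -0.9]
opening: 0.0422
grip_force: 0.0
```

Emit:
apply_moves:
  rows: [0, 0, 0, 0, 0, 0, 0, 0, 0, 0, 0, 0, 0, 0, 0, 0, 0, 0, 0, 0, 0, 0, 0, 0, 0, 0, 0, 0, 0, 0]
  grip: 0.0

```text
t: 7.0
tool_pos: [0.4152, 0.0951, 0.0879]
tool_rot: [3.142, 0.0, 0.005]
contact_force: [0.7, -1.3, 4.0]
opening: 0.013
grip_force: 21.1
```

```bash
python3 look.py
```

```text
7.0 [0.4152 0.0951 0.0879]
blue [151. 265.] 860.0 [ 0.4241  0.3078 -0.076   0.1088  0.0469]
blue [242. 230.] 194.5 [0.4983 0.0944 0.0024 0.0921 0.0426]
blue [337. 193.] 499.5 [ 0.5931 -0.1296 -0.0178  0.0869  0.0428]
yel 34 [236.8  98.1] z 0.053 at z [0.8139 0.1046 0.0492]
yel 24 [336.5 168.5] z 0.122 at z [ 0.6333 -0.1199  0.118 ]
yel 17 [146.8 296.8] z 0.025 at z [0.3496 0.316  0.0212]
yel 9 [159.  337.6] z 0.024 at z [0.2561 0.2862 0.021 ]
```

D's knob is now at z = 0.12, at the stop, so D is free. Opening C.

Emit:
apply_moves:
  rows: [0.002, 0, -0.022, 0, 0, 0, 0.006, 0, -0.043, 0, 0, 0, 0.012, 0, -0.065, 0, 0, 0, 0.02, 0, -0.085, 0, 0, 0, 0.03, 0, -0.104, 0, 0, 0, 0.042, 0, -0.123, 0, 0, 0, 0.056, 0, -0.139, 0, 0, 0, 0.072, 0, -0.155, 0, 0, 0, 0.089, 0, -0.169, 0, 0, 0, 0.108, 0, -0.18, 0, 0, 0, 0.127, 0, -0.19, 0, 0, 0, 0.148, 0, -0.198, 0, 0, 0, 0.169, 0, -0.204, 0, 0, 0, 0.191, 0, -0.207, 0, 0, 0, 0.213, 0, -0.208, 0, 0, 0, 0.235, 0, -0.207, 0, 0, 0, 0.256, 0, -0.204, 0, 0, 0, 0.256, 0, -0.204, 0, 0, 0]

```text
t: 8.85
tool_pos: [0.5701, 0.0951, 0.2105]
tool_rot: [-3.141, 0.0, -0.005]
contact_force: [0.8, 0.9, 4.5]
opening: 0.0131
grip_force: 20.6
```

Emit:
apply_moves:
  rows: [0, 0, 0, 0, 0, 0, 0, 0, 0, 0, 0, 0, 0, 0, 0, 0, 0, 0]
  grip: 0.5

```text
t: 9.15
tool_pos: [0.567, 0.095, 0.2086]
tool_rot: [3.141, 0.0, -0.001]
contact_force: [-0.3, -0.1, -0.1]
opening: 0.0427
grip_force: 0.0
```

Emit:
apply_moves:
  rows: [0, 0, -0.05, 0, 0, 0, 0, 0, -0.1, 0, 0, 0, 0, 0, -0.1, 0, 0, 0, 0, 0, -0.1, 0, 0, 0]

```text
t: 9.55
tool_pos: [0.5676, 0.0951, 0.2698]
tool_rot: [3.142, 0.0, 0.003]
contact_force: [-0.1, -0.3, 0.3]
opening: 0.0428
grip_force: 0.0
```

```bash
python3 look.py; python3 go.py .3698 .185 .08 .22 .088
```

```text
9.55 [0.5676 0.0951 0.2698]
blue [151. 265.] 860.0 [ 0.4241  0.3078 -0.076   0.1088  0.0469]
blue [337. 193.] 498.5 [ 0.5931 -0.1296 -0.0178  0.0869  0.0428]
yel 24 [336.5 168.5] z 0.122 at z [ 0.6332 -0.1198  0.1184]
yel 16 [146.9 296.9] z 0.024 at z [0.3494 0.3159 0.021 ]
[-3.286e-01 -1.500e-01  8.090e-02  1.000e-04  6.000e-04 -5.090e-02]
[-3.284e-01 -1.500e-01  3.009e-01  1.000e-04  6.000e-04 -5.090e-02]
```

Emit:
apply_moves:
  rows: [-0.328, -0.15, 0.081, 0, 0, -0.051, -0.328, -0.15, 0.081, 0, 0, -0.051, -0.328, -0.15, 0.081, 0, 0, -0.051, -0.328, -0.15, 0.081, 0, 0, -0.051, -0.328, -0.15, 0.081, 0, 0, -0.051, -0.328, -0.15, 0.081, 0, 0, -0.051, -0.328, -0.15, 0.081, 0, 0, -0.051, -0.328, -0.15, 0.13, 0, 0, -0.051, -0.328, -0.15, 0.18, 0, 0, -0.051, -0.328, -0.15, 0.23, 0, 0, -0.051, -0.328, -0.15, 0.28, 0, 0, -0.051, -0.328, -0.15, 0.301, 0, 0, -0.051, -0.328, -0.15, 0.301, 0, 0, -0.051, -0.328, -0.15, 0.301, 0, 0, -0.051]

```text
t: 11.0
tool_pos: [0.372, 0.185, 0.0895]
tool_rot: [-3.139, -0.125, -0.002]
contact_force: [-0.5, 0.5, -0.2]
opening: 0.043
grip_force: 0.0
```

Emit:
apply_moves:
  rows: [0, 0, 0, 0, 0, 0, 0, 0, 0, 0, 0, 0, 0, 0, 0, 0, 0, 0, 0, 0, 0, 0, 0, 0, 0, 0, 0, 0, 0, 0]
  grip: 0.0

```text
t: 11.5
tool_pos: [0.372, 0.1854, 0.0898]
tool_rot: [-3.138, -0.126, -0.005]
contact_force: [1.9, 0.2, 5.2]
opening: 0.0126
grip_force: 21.3
```

```bash
python3 look.py
```

```text
11.5 [0.372  0.1854 0.0898]
blue [150. 261.] 237.0 [ 0.4256  0.3077 -0.076   0.1058  0.0469]
blue [201. 251.] 209.0 [0.4455 0.1901 0.0931 0.1064 0.045 ]
blue [241. 231.] 993.0 [0.5033 0.0954 0.0766 0.1386 0.05  ]
blue [337. 193.] 500.0 [ 0.5931 -0.1296 -0.0178  0.0869  0.0428]
yel 34 [236.2  98.4] z 0.049 at z [0.8145 0.1063 0.0451]
yel 24 [336.5 168.5] z 0.123 at z [ 0.6331 -0.1198  0.1188]
yel 24 [236.5 200.5] z 0.148 at z [0.5617 0.0962 0.1442]
```

C's knob stays at z = 0.144, just past upright, so C is stiff. Opening B.

Emit:
apply_moves:
  rows: [0.002, 0, -0.022, 0, 0, 0, 0.006, 0, -0.043, 0, 0, 0, 0.012, 0, -0.065, 0, 0, 0, 0.02, 0, -0.085, 0, 0, 0, 0.03, 0, -0.104, 0, 0, 0, 0.042, 0, -0.123, 0, 0, 0, 0.056, 0, -0.139, 0, 0, 0, 0.072, 0, -0.155, 0, 0, 0, 0.089, 0, -0.169, 0, 0, 0, 0.108, 0, -0.18, 0, 0, 0, 0.127, 0, -0.19, 0, 0, 0, 0.148, 0, -0.198, 0, 0, 0, 0.169, 0, -0.204, 0, 0, 0, 0.191, 0, -0.207, 0, 0, 0, 0.213, 0, -0.208, 0, 0, 0, 0.235, 0, -0.207, 0, 0, 0, 0.256, 0, -0.204, 0, 0, 0, 0.256, 0, -0.204, 0, 0, 0]

```text
t: 13.35
tool_pos: [0.526, 0.1975, 0.2116]
tool_rot: [-3.139, -0.125, -0.003]
contact_force: [-0.0, 1.2, 4.1]
opening: 0.0128
grip_force: 19.7
```

Emit:
apply_moves:
  rows: [0, 0, 0, 0, 0, 0, 0, 0, 0, 0, 0, 0, 0, 0, 0, 0, 0, 0]
  grip: 0.5

```text
t: 13.65
tool_pos: [0.5233, 0.1972, 0.2105]
tool_rot: [3.139, 0.126, -0.001]
contact_force: [0.3, -0.4, -0.1]
opening: 0.0427
grip_force: 0.0
```

Emit:
apply_moves:
  rows: [0, 0, -0.05, 0, 0, 0, 0, 0, -0.1, 0, 0, 0, 0, 0, -0.1, 0, 0, 0, 0, 0, -0.1, 0, 0, 0]

```text
t: 14.05
tool_pos: [0.5239, 0.1974, 0.2716]
tool_rot: [-3.139, -0.126, -0.003]
contact_force: [-0.9, -0.1, -0.7]
opening: 0.0424
grip_force: 0.0
```

```bash
python3 look.py; python3 go.py .3498 .3162 -.095 .22 .088
```

```text
14.05 [0.5239 0.1974 0.2716]
blue [151. 257.] 191.0 [ 0.4348  0.307  -0.076   0.0873  0.0469]
blue [241. 231.] 994.0 [0.5033 0.0954 0.0766 0.1386 0.05  ]
blue [337. 193.] 497.0 [ 0.5931 -0.1296 -0.0178  0.0869  0.0428]
yel 36 [237.   98.1] z 0.054 at z [0.8137 0.104  0.0498]
yel 13 [223.5  98.8] z 0.063 at z [0.809  0.1348 0.0594]
yel 24 [336.5 168.5] z 0.123 at z [ 0.6331 -0.1197  0.1191]
yel 24 [236.5 200.5] z 0.148 at z [0.5617 0.0962 0.1442]
[-2.724e-01 -2.208e-01  8.390e-02  2.000e-04  5.000e-04  1.116e-01]
[-2.722e-01 -2.209e-01  3.039e-01  2.000e-04  5.000e-04  1.116e-01]
```

Emit:
apply_moves:
  rows: [-0.272, -0.221, 0.084, 0, 0, 0.112, -0.272, -0.221, 0.084, 0, 0, 0.112, -0.272, -0.221, 0.084, 0, 0, 0.112, -0.272, -0.221, 0.084, 0, 0, 0.112, -0.272, -0.221, 0.084, 0, 0, 0.112, -0.272, -0.221, 0.084, 0, 0, 0.112, -0.272, -0.221, 0.084, 0, 0, 0.112, -0.272, -0.221, 0.13, 0, 0, 0.112, -0.272, -0.221, 0.18, 0, 0, 0.112, -0.272, -0.221, 0.23, 0, 0, 0.112, -0.272, -0.221, 0.28, 0, 0, 0.112, -0.272, -0.221, 0.304, 0, 0, 0.112, -0.272, -0.221, 0.304, 0, 0, 0.112, -0.272, -0.221, 0.304, 0, 0, 0.112]

```text
t: 15.5
tool_pos: [0.3517, 0.3161, 0.0888]
tool_rot: [3.138, -0.153, 0.0]
contact_force: [1.4, 1.2, 0.1]
opening: 0.0428
grip_force: 0.0
```

Emit:
apply_moves:
  rows: [0, 0, 0, 0, 0, 0, 0, 0, 0, 0, 0, 0, 0, 0, 0, 0, 0, 0, 0, 0, 0, 0, 0, 0, 0, 0, 0, 0, 0, 0]
  grip: 0.0

```text
t: 16.0
tool_pos: [0.3516, 0.317, 0.0897]
tool_rot: [-3.137, 0.15, -0.004]
contact_force: [1.9, 0.2, 4.6]
opening: 0.0128
grip_force: 21.2
```

```bash
python3 look.py
```

```text
16.0 [0.3516 0.317  0.0897]
blue [151. 264.] 848.5 [ 0.4243  0.308  -0.0781  0.1083  0.047 ]
blue [241. 231.] 994.0 [0.5033 0.0954 0.0766 0.1386 0.05  ]
blue [196. 244.] 494.5 [0.4797 0.1962 0.1732 0.1849 0.0524]
blue [337. 193.] 500.0 [ 0.5931 -0.1296 -0.0178  0.0869  0.0428]
yel 37 [236.3  97.8] z 0.056 at z [0.8138 0.1055 0.0521]
yel 24 [336.5 168.5] z 0.122 at z [ 0.6332 -0.1198  0.1182]
yel 24 [187.6 196.8] z 0.123 at z [0.5728 0.2046 0.1187]
yel 24 [236.5 200.5] z 0.149 at z [0.5616 0.0961 0.1448]
```

B is free. Opening A.

Emit:
apply_moves:
  rows: [0.002, 0, -0.022, 0, 0, 0, 0.006, 0, -0.043, 0, 0, 0, 0.012, 0, -0.065, 0, 0, 0, 0.02, 0, -0.085, 0, 0, 0, 0.03, 0, -0.104, 0, 0, 0, 0.042, 0, -0.123, 0, 0, 0, 0.056, 0, -0.139, 0, 0, 0, 0.072, 0, -0.155, 0, 0, 0, 0.089, 0, -0.169, 0, 0, 0, 0.108, 0, -0.18, 0, 0, 0, 0.127, 0, -0.19, 0, 0, 0, 0.148, 0, -0.198, 0, 0, 0, 0.169, 0, -0.204, 0, 0, 0, 0.191, 0, -0.207, 0, 0, 0, 0.213, 0, -0.208, 0, 0, 0, 0.235, 0, -0.207, 0, 0, 0, 0.256, 0, -0.204, 0, 0, 0, 0.256, 0, -0.204, 0, 0, 0]

```text
t: 17.85
tool_pos: [0.5057, 0.3016, 0.2115]
tool_rot: [-3.137, 0.152, -0.004]
contact_force: [1.2, 1.4, 5.8]
opening: 0.0127
grip_force: 19.6
```

Emit:
apply_moves:
  rows: [0, 0, 0, 0, 0, 0, 0, 0, 0, 0, 0, 0, 0, 0, 0, 0, 0, 0]
  grip: 0.5

```text
t: 18.15
tool_pos: [0.5028, 0.3015, 0.2097]
tool_rot: [3.137, -0.15, -0.003]
contact_force: [-0.1, -0.2, 0.3]
opening: 0.0425
grip_force: 0.0
```

Emit:
apply_moves:
  rows: [0, 0, -0.04, 0, 0, 0, -0.08, 0, -0.09, 0, 0, 0, -0.16, 0, -0.1, 0, 0, 0, -0.24, 0, -0.1, 0, 0, 0, -0.24, 0, -0.1, 0, 0, 0]

```text
t: 18.65
tool_pos: [0.3556, 0.3156, 0.2699]
tool_rot: [3.138, -0.144, -0.003]
contact_force: [-0.4, -0.7, -0.4]
opening: 0.0431
grip_force: 0.0
```

```bash
python3 look.py t2
```

```text
18.65 [0.3556 0.3156 0.2699]
blue [241. 233.] 171.0 [0.5033 0.0955 0.0753 0.1386 0.0501]
blue [195. 228.] 494.0 [0.51   0.2009 0.2112 0.1255 0.0495]
blue [337. 193.] 502.0 [ 0.5931 -0.1296 -0.0178  0.0869  0.0428]
yel 36 [236.   97.9] z 0.054 at z [0.8141 0.1063 0.05  ]
yel 24 [336.5 168.5] z 0.123 at z [ 0.6331 -0.1198  0.1188]
yel 23 [187.9 196.9] z 0.122 at z [0.5727 0.204  0.1184]
yel 24 [236.5 200.5] z 0.147 at z [0.5618 0.0963 0.143 ]
yel 25 [137.6 232.5] z 0.148 at z [0.4954 0.3038 0.1438]
yel 12 [170.5 333. ] z 0.024 at z [0.2663 0.2598 0.021 ]
```

View pics/t2.png

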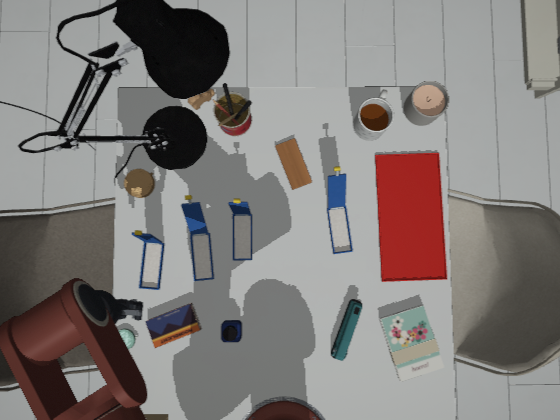

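A is stiff. All four stand open: knobs at (138,232) and (237,200) at z = 0.144, and (188,197) and (337,168) at the stop. So A and C are stiff, B and D free. Now I shut them, starting with A.

```bash
python3 go.py .4954 .3038 -.1 .2105; python3 -c "
from h import *
print(arc(1.7,0,18)[:,[0,2]].tolist());print(arc(2.2,0,20)[:,[0,2]].tolist())"
```

```text
[ 2.309e-01 -1.700e-03  9.950e-02  2.000e-04  2.000e-04  4.800e-03]
[[-0.02, -0.002], [-0.04, -0.002], [-0.06, -0.001], [-0.08, 0.003], [-0.099, 0.008], [-0.118, 0.016], [-0.136, 0.025], [-0.153, 0.035], [-0.169, 0.047], [-0.184, 0.061], [-0.198, 0.076], [-0.21, 0.092], [-0.22, 0.109], [-0.229, 0.128], [-0.236, 0.146], [-0.241, 0.166], [-0.244, 0.186], [-0.246, 0.206]]
[[-0.019, -0.013], [-0.04, -0.024], [-0.062, -0.033], [-0.085, -0.039], [-0.108, -0.043], [-0.131, -0.044], [-0.155, -0.042], [-0.178, -0.038], [-0.2, -0.032], [-0.222, -0.023], [-0.242, -0.012], [-0.262, 0.002], [-0.279, 0.017], [-0.295, 0.035], [-0.309, 0.054], [-0.32, 0.074], [-0.33, 0.096], [-0.337, 0.118], [-0.341, 0.141], [-0.343, 0.165]]
```

Emit:
apply_moves:
  rows: [0.08, 0, 0, 0, 0, 0, 0.15, 0, 0, 0, 0, 0, 0.231, -0.002, 0, 0, 0, 0, 0.231, -0.002, 0, 0, 0, 0, 0.231, -0.002, 0.05, 0, 0, 0, 0.231, -0.002, 0.1, 0, 0, 0, 0.231, -0.002, 0.1, 0, 0, 0, 0.231, -0.002, 0.1, 0, 0, 0]

```text
t: 19.5
tool_pos: [0.4981, 0.3033, 0.2104]
tool_rot: [3.137, -0.15, -0.002]
contact_force: [-0.5, -0.0, 0.3]
opening: 0.0428
grip_force: 0.0
```

Emit:
apply_moves:
  rows: [0, 0, 0, 0, 0, 0, 0, 0, 0, 0, 0, 0, 0, 0, 0, 0, 0, 0, 0, 0, 0, 0, 0, 0, 0, 0, 0, 0, 0, 0]
  grip: 0.0

```text
t: 20.0
tool_pos: [0.4993, 0.3038, 0.2132]
tool_rot: [-3.137, 0.15, -0.006]
contact_force: [0.9, -1.2, 6.6]
opening: 0.0132
grip_force: 21.0
```

Emit:
apply_moves:
  rows: [-0.02, 0, -0.002, 0, 0, 0, -0.04, 0, -0.002, 0, 0, 0, -0.06, 0, -0.001, 0, 0, 0, -0.08, 0, 0.003, 0, 0, 0, -0.099, 0, 0.008, 0, 0, 0, -0.118, 0, 0.016, 0, 0, 0, -0.136, 0, 0.025, 0, 0, 0, -0.153, 0, 0.035, 0, 0, 0, -0.169, 0, 0.047, 0, 0, 0, -0.184, 0, 0.061, 0, 0, 0, -0.198, 0, 0.076, 0, 0, 0, -0.21, 0, 0.092, 0, 0, 0, -0.22, 0, 0.109, 0, 0, 0, -0.229, 0, 0.128, 0, 0, 0, -0.236, 0, 0.146, 0, 0, 0, -0.241, 0, 0.166, 0, 0, 0, -0.244, 0, 0.186, 0, 0, 0, -0.246, 0, 0.208, 0, 0, 0, -0.246, 0, 0.208, 0, 0, 0]

```text
t: 21.9
tool_pos: [0.3516, 0.3177, 0.085]
tool_rot: [3.138, -0.15, 0.001]
contact_force: [-0.7, 0.4, 2.7]
opening: 0.0131
grip_force: 22.9
```

Emit:
apply_moves:
  rows: [0, 0, 0, 0, 0, 0, 0, 0, 0, 0, 0, 0, 0, 0, 0, 0, 0, 0]
  grip: 0.5

```text
t: 22.2
tool_pos: [0.3515, 0.3175, 0.0859]
tool_rot: [3.138, -0.151, 0.0]
contact_force: [-0.1, 0.3, -0.4]
opening: 0.0426
grip_force: 0.0
```

Emit:
apply_moves:
  rows: [0, 0, -0.08, 0, 0, 0, 0, 0, -0.16, 0, 0, 0, 0, 0, -0.24, 0, 0, 0, 0, 0, -0.3, 0, 0, 0, 0, 0, -0.3, 0, 0, 0]

```text
t: 22.7
tool_pos: [0.3538, 0.3191, 0.2734]
tool_rot: [-3.13, 0.15, -0.017]
contact_force: [0.3, 0.2, -0.8]
opening: 0.0425
grip_force: 0.0
```

```bash
python3 look.py; python3 go.py .5727 .204 .08 .26 .186
```

```text
22.7 [0.3538 0.3191 0.2734]
blue [151. 265.] 854.0 [ 0.4232  0.3075 -0.0926  0.1084  0.0469]
blue [241. 232.] 171.0 [0.5033 0.0955 0.0753 0.1386 0.0501]
blue [195. 232.] 494.0 [0.4969 0.1987 0.1914 0.1512 0.051 ]
blue [337. 193.] 501.0 [ 0.5931 -0.1296 -0.0178  0.0869  0.0428]
yel 36 [236.2  98.3] z 0.049 at z [0.8147 0.1063 0.0449]
yel 24 [336.5 168.5] z 0.122 at z [ 0.6332 -0.1198  0.1183]
yel 23 [187.9 196.9] z 0.124 at z [0.5725 0.2038 0.1198]
yel 24 [236.5 200.5] z 0.147 at z [0.5618 0.0962 0.1433]
yel 19 [146.3 297.3] z 0.025 at z [0.3484 0.3172 0.0211]
[ 0.3831  0.1548  0.018  -0.0026 -0.0041 -0.1119]
[ 0.3824  0.1553  0.1413 -0.0026 -0.0041 -0.1119]
```

Emit:
apply_moves:
  rows: [0.08, 0.03, 0.018, 0, 0, -0.03, 0.16, 0.06, 0.018, 0, 0, -0.06, 0.24, 0.1, 0.018, 0, 0, -0.112, 0.32, 0.13, 0.018, 0, 0, -0.112, 0.383, 0.155, 0.018, 0, 0, -0.112, 0.383, 0.155, 0.018, 0, 0, -0.112, 0.383, 0.155, 0.018, 0, 0, -0.112, 0.383, 0.155, 0.07, 0, 0, -0.112, 0.383, 0.155, 0.12, 0, 0, -0.112, 0.383, 0.155, 0.141, 0, 0, -0.112, 0.383, 0.155, 0.141, 0, 0, -0.112]

```text
t: 23.85
tool_pos: [0.5685, 0.2034, 0.1782]
tool_rot: [3.138, 0.128, -0.01]
contact_force: [-1.4, 1.6, -0.4]
opening: 0.0429
grip_force: 0.0
```

Emit:
apply_moves:
  rows: [0, 0, 0, 0, 0, 0, 0, 0, 0, 0, 0, 0, 0, 0, 0, 0, 0, 0, 0, 0, 0, 0, 0, 0, 0, 0, 0, 0, 0, 0]
  grip: 0.0

```text
t: 24.35
tool_pos: [0.5723, 0.2034, 0.1834]
tool_rot: [-3.138, -0.126, -0.006]
contact_force: [1.0, 0.5, 4.9]
opening: 0.0134
grip_force: 20.9
```

Emit:
apply_moves:
  rows: [-0.019, 0, -0.013, 0, 0, 0, -0.04, 0, -0.024, 0, 0, 0, -0.062, 0, -0.033, 0, 0, 0, -0.085, 0, -0.039, 0, 0, 0, -0.108, 0, -0.043, 0, 0, 0, -0.131, 0, -0.044, 0, 0, 0, -0.155, 0, -0.042, 0, 0, 0, -0.178, 0, -0.038, 0, 0, 0, -0.2, 0, -0.032, 0, 0, 0, -0.222, 0, -0.023, 0, 0, 0, -0.242, 0, -0.012, 0, 0, 0, -0.262, 0, 0.002, 0, 0, 0, -0.279, 0, 0.017, 0, 0, 0, -0.295, 0, 0.035, 0, 0, 0, -0.309, 0, 0.054, 0, 0, 0, -0.32, 0, 0.074, 0, 0, 0, -0.33, 0, 0.096, 0, 0, 0, -0.337, 0, 0.118, 0, 0, 0, -0.341, 0, 0.141, 0, 0, 0, -0.343, 0, 0.164, 0, 0, 0]

```text
t: 26.35
tool_pos: [0.3654, 0.1866, 0.0815]
tool_rot: [-3.139, -0.126, 0.001]
contact_force: [-0.2, -0.7, 0.1]
opening: 0.013
grip_force: 22.5
```

Emit:
apply_moves:
  rows: [0, 0, 0, 0, 0, 0, 0, 0, 0, 0, 0, 0, 0, 0, 0, 0, 0, 0]
  grip: 0.5

```text
t: 26.65
tool_pos: [0.3668, 0.1868, 0.0837]
tool_rot: [-3.139, -0.126, -0.003]
contact_force: [-0.0, 1.0, -0.0]
opening: 0.0427
grip_force: 0.0
```

Emit:
apply_moves:
  rows: [0, 0, -0.08, 0, 0, 0, 0, 0, -0.16, 0, 0, 0, 0, 0, -0.24, 0, 0, 0, 0, 0, -0.3, 0, 0, 0, 0, 0, -0.3, 0, 0, 0, 0, 0, -0.3, 0, 0, 0]

```text
t: 27.25
tool_pos: [0.3667, 0.1868, 0.2649]
tool_rot: [-3.138, -0.126, -0.006]
contact_force: [0.4, -0.5, -1.0]
opening: 0.0425
grip_force: 0.0
```

```bash
python3 look.py; python3 go.py .5618 .0962 0.01 .26 .2105
```

```text
27.25 [0.3667 0.1868 0.2649]
blue [151. 264.] 839.5 [ 0.4232  0.3075 -0.0926  0.1084  0.0469]
blue [201. 256.] 827.0 [0.4428 0.1903 0.0732 0.1084 0.0451]
blue [241. 233.] 175.5 [0.5033 0.0955 0.0753 0.1386 0.0501]
blue [337. 193.] 498.5 [ 0.5931 -0.1296 -0.0178  0.0869  0.0428]
yel 43 [235.8  97.9] z 0.054 at z [0.8141 0.1068 0.0501]
yel 24 [336.5 168.5] z 0.123 at z [ 0.6332 -0.1198  0.1187]
yel 24 [236.5 200.5] z 0.148 at z [0.5617 0.0962 0.1437]
yel 21 [202.6 288.4] z 0.025 at z [0.368  0.1862 0.0215]
[ 3.132e-01  1.763e-01  5.200e-03 -1.000e-04 -4.000e-04  4.470e-02]
[ 3.132e-01  1.763e-01  8.770e-02 -1.000e-04 -4.000e-04  4.470e-02]
```

B is shut. Now C.

Emit:
apply_moves:
  rows: [0.08, 0.045, 0.005, 0, 0, 0.045, 0.16, 0.09, 0.005, 0, 0, 0.045, 0.24, 0.14, 0.005, 0, 0, 0.045, 0.313, 0.176, 0.005, 0, 0, 0.045, 0.313, 0.176, 0.005, 0, 0, 0.045, 0.313, 0.176, 0.005, 0, 0, 0.045, 0.313, 0.176, 0.045, 0, 0, 0.045, 0.313, 0.176, 0.085, 0, 0, 0.045, 0.313, 0.176, 0.085, 0, 0, 0.045, 0.313, 0.176, 0.085, 0, 0, 0.045]

```text
t: 28.3
tool_pos: [0.5603, 0.0969, 0.211]
tool_rot: [3.142, 0.016, -0.005]
contact_force: [-0.9, 0.7, 0.1]
opening: 0.0429
grip_force: 0.0
```

Emit:
apply_moves:
  rows: [0, 0, 0, 0, 0, 0, 0, 0, 0, 0, 0, 0, 0, 0, 0, 0, 0, 0, 0, 0, 0, 0, 0, 0, 0, 0, 0, 0, 0, 0]
  grip: 0.0

```text
t: 28.8
tool_pos: [0.5626, 0.0964, 0.2137]
tool_rot: [-3.141, -0.015, -0.005]
contact_force: [0.1, -0.9, 4.9]
opening: 0.0129
grip_force: 20.9
```

Emit:
apply_moves:
  rows: [-0.02, 0, -0.002, 0, 0, 0, -0.04, 0, -0.002, 0, 0, 0, -0.06, 0, -0.001, 0, 0, 0, -0.08, 0, 0.003, 0, 0, 0, -0.099, 0, 0.008, 0, 0, 0, -0.118, 0, 0.016, 0, 0, 0, -0.136, 0, 0.025, 0, 0, 0, -0.153, 0, 0.035, 0, 0, 0, -0.169, 0, 0.047, 0, 0, 0, -0.184, 0, 0.061, 0, 0, 0, -0.198, 0, 0.076, 0, 0, 0, -0.21, 0, 0.092, 0, 0, 0, -0.22, 0, 0.109, 0, 0, 0, -0.229, 0, 0.128, 0, 0, 0, -0.236, 0, 0.146, 0, 0, 0, -0.241, 0, 0.166, 0, 0, 0, -0.244, 0, 0.186, 0, 0, 0, -0.246, 0, 0.208, 0, 0, 0, -0.246, 0, 0.208, 0, 0, 0]

```text
t: 30.7
tool_pos: [0.4139, 0.0949, 0.086]
tool_rot: [3.141, 0.015, -0.002]
contact_force: [-1.6, 0.2, 0.2]
opening: 0.0124
grip_force: 23.3
```

Emit:
apply_moves:
  rows: [0, 0, 0, 0, 0, 0, 0, 0, 0, 0, 0, 0, 0, 0, 0, 0, 0, 0]
  grip: 0.5

```text
t: 31.0
tool_pos: [0.4146, 0.0949, 0.0877]
tool_rot: [3.142, 0.015, 0.002]
contact_force: [1.4, 0.7, 0.2]
opening: 0.0427
grip_force: 0.0
```

Emit:
apply_moves:
  rows: [0, 0, -0.08, 0, 0, 0, 0, 0, -0.16, 0, 0, 0, 0, 0, -0.24, 0, 0, 0, 0, 0, -0.3, 0, 0, 0, 0, 0, -0.3, 0, 0, 0, 0, 0, -0.3, 0, 0, 0]

```text
t: 31.6
tool_pos: [0.4146, 0.095, 0.2686]
tool_rot: [-3.141, -0.015, -0.005]
contact_force: [-0.8, 0.3, -0.3]
opening: 0.043
grip_force: 0.0
```

```bash
python3 look.py; python3 go.py .6332 -.1198 0.148 .26 .186
```

```text
31.6 [0.4146 0.095  0.2686]
blue [151. 265.] 842.0 [ 0.4232  0.308  -0.0826  0.1082  0.0468]
blue [241. 230.] 192.0 [0.4971 0.0943 0.0024 0.0898 0.0426]
blue [337. 193.] 500.0 [ 0.5931 -0.1296 -0.0178  0.0869  0.0428]
yel 24 [336.5 168.5] z 0.123 at z [ 0.6331 -0.1198  0.1189]
yel 19 [146.3 297.3] z 0.024 at z [0.3484 0.3172 0.021 ]
[ 3.621e-01  3.614e-01  1.120e-02  0.000e+00  2.000e-04 -8.820e-02]
[ 3.621e-01  3.613e-01  1.345e-01  0.000e+00  2.000e-04 -8.820e-02]
```

Emit:
apply_moves:
  rows: [0.06, 0.06, 0.011, 0, 0, -0.088, 0.12, 0.12, 0.011, 0, 0, -0.088, 0.18, 0.18, 0.011, 0, 0, -0.088, 0.24, 0.24, 0.011, 0, 0, -0.088, 0.3, 0.3, 0.011, 0, 0, -0.088, 0.362, 0.361, 0.011, 0, 0, -0.088, 0.362, 0.361, 0.011, 0, 0, -0.088, 0.362, 0.361, 0.011, 0, 0, -0.088, 0.362, 0.361, 0.06, 0, 0, -0.088, 0.362, 0.361, 0.11, 0, 0, -0.088, 0.362, 0.361, 0.134, 0, 0, -0.088, 0.362, 0.361, 0.134, 0, 0, -0.088, 0.362, 0.361, 0.134, 0, 0, -0.088]

```text
t: 32.95
tool_pos: [0.6331, -0.1189, 0.1874]
tool_rot: [-3.133, -0.233, -0.0]
contact_force: [0.7, -0.4, 0.7]
opening: 0.043
grip_force: 0.0
```

Emit:
apply_moves:
  rows: [0, 0, 0, 0, 0, 0, 0, 0, 0, 0, 0, 0, 0, 0, 0, 0, 0, 0, 0, 0, 0, 0, 0, 0, 0, 0, 0, 0, 0, 0]
  grip: 0.0

```text
t: 33.45
tool_pos: [0.6345, -0.1198, 0.1888]
tool_rot: [3.132, 0.232, 0.006]
contact_force: [0.9, 0.4, 5.9]
opening: 0.0129
grip_force: 20.9
```

Emit:
apply_moves:
  rows: [-0.019, 0, -0.013, 0, 0, 0, -0.04, 0, -0.024, 0, 0, 0, -0.062, 0, -0.033, 0, 0, 0, -0.085, 0, -0.039, 0, 0, 0, -0.108, 0, -0.043, 0, 0, 0, -0.131, 0, -0.044, 0, 0, 0, -0.155, 0, -0.042, 0, 0, 0, -0.178, 0, -0.038, 0, 0, 0, -0.2, 0, -0.032, 0, 0, 0, -0.222, 0, -0.023, 0, 0, 0, -0.242, 0, -0.012, 0, 0, 0, -0.262, 0, 0.002, 0, 0, 0, -0.279, 0, 0.017, 0, 0, 0, -0.295, 0, 0.035, 0, 0, 0, -0.309, 0, 0.054, 0, 0, 0, -0.32, 0, 0.074, 0, 0, 0, -0.33, 0, 0.096, 0, 0, 0, -0.337, 0, 0.118, 0, 0, 0, -0.341, 0, 0.141, 0, 0, 0, -0.343, 0, 0.164, 0, 0, 0]

```text
t: 35.45
tool_pos: [0.4294, -0.1498, 0.087]
tool_rot: [-3.133, -0.232, 0.001]
contact_force: [-2.7, -0.6, 0.6]
opening: 0.0129
grip_force: 23.7
```

Emit:
apply_moves:
  rows: [0, 0, 0, 0, 0, 0, 0, 0, 0, 0, 0, 0, 0, 0, 0, 0, 0, 0]
  grip: 0.5

```text
t: 35.75
tool_pos: [0.4307, -0.1501, 0.0892]
tool_rot: [3.132, 0.232, 0.003]
contact_force: [0.2, -0.3, 0.2]
opening: 0.043
grip_force: 0.0
```

Emit:
apply_moves:
  rows: [-0.04, 0, -0.06, 0, 0, 0, -0.1, 0, -0.14, 0, 0, 0, -0.1, 0, -0.22, 0, 0, 0, -0.1, 0, -0.3, 0, 0, 0, -0.1, 0, -0.3, 0, 0, 0]
  grip: 1.0

```text
t: 36.25
tool_pos: [0.3731, -0.1604, 0.2779]
tool_rot: [3.123, 0.231, 0.021]
contact_force: [0.4, 0.1, 0.9]
opening: 0.085
grip_force: 0.0
```

```bash
python3 look.py t3
```

```text
36.25 [ 0.3731 -0.1604  0.2779]
blue [151. 265.] 849.5 [ 0.4231  0.3076 -0.0926  0.1082  0.0466]
blue [201. 256.] 826.0 [0.4427 0.1903 0.0744 0.1084 0.045 ]
blue [242. 236.] 804.0 [ 0.4887  0.0945 -0.0008  0.1063  0.0427]
blue [340. 229.] 794.0 [ 0.5051 -0.1368  0.1544  0.1084  0.0443]
yel 47 [236.   98.1] z 0.053 at z [0.814  0.1064 0.049 ]
yel 12 [223.5  98.8] z 0.065 at z [0.8088 0.1345 0.0608]
yel 17 [345.7 260.4] z 0.024 at z [ 0.4308 -0.1496  0.021 ]
yel 19 [241.9 268.4] z 0.025 at z [0.4137 0.0945 0.021 ]
yel 22 [202.5 288.5] z 0.024 at z [0.3678 0.1865 0.021 ]
yel 19 [146.3 297.3] z 0.025 at z [0.3484 0.3171 0.0213]
yel 12 [170.5 333. ] z 0.023 at z [0.2663 0.2598 0.021 ]
```

View pics/t3.png

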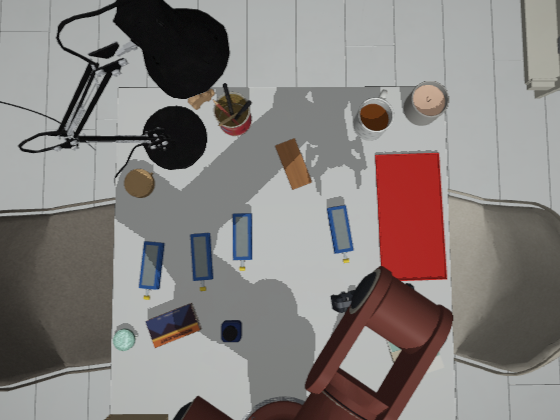

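All four are shut. I pick up D for the board first.

```bash
python3 go.py .505 -.1375 .154 .15 .077
```

```text
[ 0.2219 -0.0063  0.2107  0.0053 -0.0061 -0.004 ]
[ 0.2208 -0.0073  0.3323  0.0053 -0.0061 -0.004 ]
```

Emit:
apply_moves:
  rows: [0.08, -0.003, 0.08, 0, 0, 0, 0.15, -0.006, 0.14, 0, 0, 0, 0.221, -0.006, 0.21, 0, 0, 0, 0.221, -0.006, 0.21, 0, 0, 0, 0.221, -0.006, 0.21, 0, 0, 0, 0.221, -0.006, 0.21, 0, 0, 0]
  grip: 0.8
  grip_force: 60

```text
t: 36.9
tool_pos: [0.5005, -0.135, 0.1408]
tool_rot: [-3.131, -0.233, 0.005]
contact_force: [-0.6, 0.2, -0.5]
opening: 0.0686
grip_force: 0.0
```

```bash
python3 go.py .505 -.1375 .154 .077
```

```text
[ 0.007   0.0054  0.1063 -0.0011  0.0019 -0.0034]
```

Emit:
apply_moves:
  rows: [0, 0, 0, 0, 0, 0, 0, 0, 0, 0, 0, 0, 0, 0, 0, 0, 0, 0]

```text
t: 37.2
tool_pos: [0.5012, -0.136, 0.1439]
tool_rot: [3.132, 0.231, 0.004]
contact_force: [-0.4, -0.5, -0.1]
opening: 0.0684
grip_force: 0.0
```

```bash
python3 go.py .505 -.1375 .154 .077
```

```text
[ 0.0057  0.0032  0.1116  0.0009 -0.0015 -0.0043]
```

Emit:
apply_moves:
  rows: [0.006, 0.003, 0.03, 0, 0, -0.004, 0.006, 0.003, 0.06, 0, 0, -0.004, 0.006, 0.003, 0.08, 0, 0, -0.004, 0.006, 0.003, 0.095, 0, 0, -0.004, 0.006, 0.003, 0.105, 0, 0, -0.004, 0.006, 0.003, 0.111, 0, 0, -0.004, 0.006, 0.003, 0.111, 0, 0, -0.004]

```text
t: 37.9
tool_pos: [0.5049, -0.1369, 0.0758]
tool_rot: [-3.132, -0.242, 0.0]
contact_force: [-0.6, 0.2, -0.1]
opening: 0.0685
grip_force: 0.0
```

Emit:
apply_moves:
  rows: [0, 0, 0, 0, 0, 0, 0, 0, 0, 0, 0, 0, 0, 0, 0, 0, 0, 0, 0, 0, 0, 0, 0, 0, 0, 0, 0, 0, 0, 0, 0, 0, 0, 0, 0, 0]
  grip: 0.0

```text
t: 38.5
tool_pos: [0.5057, -0.1372, 0.077]
tool_rot: [3.131, 0.242, 0.003]
contact_force: [-0.0, 0.8, 5.8]
opening: 0.0445
grip_force: 63.6
```

Emit:
apply_moves:
  rows: [0, 0, -0.03, 0, 0, 0, 0, 0, -0.08, 0, 0, 0, 0, 0, -0.12, 0, 0, 0, 0, 0, -0.15, 0, 0, 0, 0, 0, -0.15, 0, 0, 0, 0, 0, -0.15, 0, 0, 0, 0, 0, -0.15, 0, 0, 0]

```text
t: 39.2
tool_pos: [0.5035, -0.1362, 0.1634]
tool_rot: [-3.13, -0.242, 0.006]
contact_force: [-0.5, 0.3, -5.2]
opening: 0.0441
grip_force: 62.9
```

```bash
python3 go.py .664 -.0283 .37 .17 .092
python3 - <<'E'
from h import *
im,d=ctrl.get_image("side");cv2.imwrite("pics/s2.png",cv2.resize(im[100:260,210:430],None,fx=3,fy=3))
E
```

```text
[ 0.2918 -0.1368 -0.0118 -0.0017  0.0022 -0.1375]
[ 0.2923 -0.1365  0.1182 -0.0017  0.0022 -0.1375]
```

View pics/s2.png

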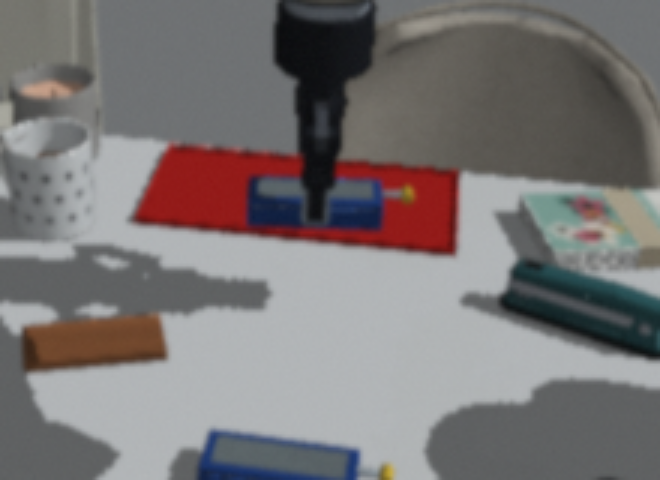

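D is held level at mid-length, at crop pixel (315,203), with the tips near its underside. I carry it to above the board at crop (95,340).

Emit:
apply_moves:
  rows: [0.06, -0.03, 0, 0, 0, -0.04, 0.12, -0.06, 0, 0, 0, -0.08, 0.18, -0.09, 0, 0, 0, -0.12, 0.24, -0.12, 0, 0, 0, -0.137, 0.292, -0.137, 0, 0, 0, -0.137, 0.292, -0.137, 0, 0, 0, -0.137, 0.292, -0.137, 0, 0, 0, -0.137, 0.292, -0.137, 0, 0, 0, -0.137, 0.292, -0.137, 0, 0, 0, -0.137]

```text
t: 40.15
tool_pos: [0.6644, -0.0293, 0.1651]
tool_rot: [-3.088, -0.575, 0.002]
contact_force: [0.6, -0.3, -4.9]
opening: 0.0441
grip_force: 62.8
```

```bash
python3 go.py .664 -.0283 .37 .0895
```

```text
[ 0.0002 -0.0017  0.1261 -0.0004  0.0009 -0.001 ]
```

Emit:
apply_moves:
  rows: [0, -0.002, 0.04, 0, 0, 0, 0, -0.002, 0.07, 0, 0, 0, 0, -0.002, 0.095, 0, 0, 0, 0, -0.002, 0.11, 0, 0, 0, 0, -0.002, 0.118, 0, 0, 0, 0, -0.002, 0.124, 0, 0, 0, 0, -0.002, 0.126, 0, 0, 0, 0, -0.002, 0.126, 0, 0, 0, 0, -0.002, 0.126, 0, 0, 0]

```text
t: 41.05
tool_pos: [0.6655, -0.0276, 0.0911]
tool_rot: [3.088, 0.577, 0.002]
contact_force: [0.4, -0.7, -5.0]
opening: 0.0443
grip_force: 62.7
```

Emit:
apply_moves:
  rows: [0, 0, 0, 0, 0, 0, 0, 0, 0, 0, 0, 0, 0, 0, 0, 0, 0, 0]
  grip: 0.8

```text
t: 41.35
tool_pos: [0.6659, -0.0277, 0.0918]
tool_rot: [3.087, 0.577, 0.004]
contact_force: [0.4, 0.6, 0.0]
opening: 0.0682
grip_force: 0.0
```

Emit:
apply_moves:
  rows: [0, 0, -0.05, 0, 0, 0, 0, 0, -0.12, 0, 0, 0, -0.06, 0.03, -0.2, 0, 0, 0, -0.12, 0.03, -0.24, 0, 0, 0, -0.2, 0, -0.24, 0, 0, 0, -0.28, 0, -0.24, 0, 0, 0, -0.36, 0, -0.24, 0, 0, 0, -0.36, 0, -0.24, 0, 0, 0, -0.36, 0, -0.24, 0, 0, 0]

```text
t: 42.25
tool_pos: [0.4631, -0.1059, 0.2351]
tool_rot: [3.088, 0.574, 0.004]
contact_force: [0.0, -0.3, 0.3]
opening: 0.0682
grip_force: 0.0
```

```bash
python3 look.py t4; python3 go.py .4427 .1903 .0735 .2 .077
```

```text
42.25 [ 0.4631 -0.1059  0.2351]
blue [151. 265.] 856.5 [ 0.4232  0.3076 -0.0926  0.1084  0.0466]
blue [201. 256.] 830.0 [0.4427 0.1902 0.0744 0.1086 0.0452]
blue [242. 236.] 804.0 [ 0.4887  0.0945 -0.0008  0.1063  0.0427]
blue [293. 162.] 786.0 [ 0.6663 -0.0275  0.367   0.1111  0.0445]
yel 47 [235.9  98.1] z 0.054 at z [0.8137 0.1066 0.05  ]
yel 12 [223.5  98.8] z 0.068 at z [0.8079 0.1342 0.0637]
yel 15 [305.1 190.4] z 0.037 at z [ 0.5957 -0.0553  0.0327]
yel 19 [241.9 268.4] z 0.025 at z [0.4137 0.0945 0.0211]
yel 22 [202.3 288.5] z 0.025 at z [0.3678 0.187  0.021 ]
yel 19 [146.3 297.3] z 0.025 at z [0.3484 0.3171 0.0214]
[ 0.1445 -0.4733  0.0586  0.0008 -0.0015  0.188 ]
[ 0.1441 -0.4736  0.2636  0.0008 -0.0015  0.188 ]
```

View pics/t4.png

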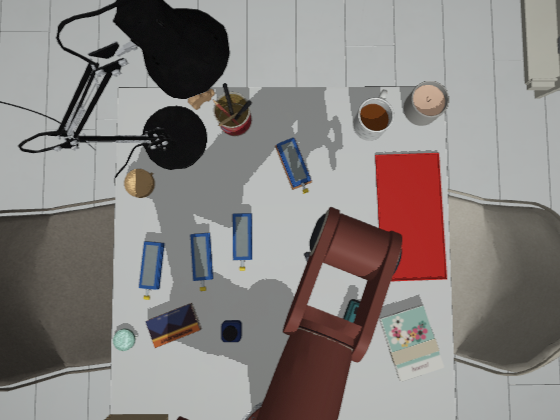

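D sits squarely on the board at (293,162). Next is B at (201,256).

Emit:
apply_moves:
  rows: [0.025, -0.08, 0.03, 0, 0, 0.04, 0.05, -0.16, 0.058, 0, 0, 0.08, 0.07, -0.24, 0.058, 0, 0, 0.12, 0.09, -0.32, 0.058, 0, 0, 0.16, 0.12, -0.4, 0.058, 0, 0, 0.188, 0.144, -0.473, 0.058, 0, 0, 0.188, 0.144, -0.473, 0.058, 0, 0, 0.188, 0.144, -0.473, 0.11, 0, 0, 0.188, 0.144, -0.473, 0.16, 0, 0, 0.188, 0.144, -0.473, 0.18, 0, 0, 0.188, 0.144, -0.473, 0.18, 0, 0, 0.188, 0.144, -0.473, 0.18, 0, 0, 0.188]

```text
t: 43.5
tool_pos: [0.4428, 0.1904, 0.1273]
tool_rot: [-3.139, -0.116, -0.002]
contact_force: [0.0, 0.5, 0.2]
opening: 0.0681
grip_force: 0.0
```

```bash
python3 look.py | grep blue; python3 go.py .4427 .1903 .074 .077
```

```text
blue [242. 236.] 804.0 [ 0.4887  0.0945 -0.0008  0.1063  0.0427]
blue [293. 162.] 790.0 [ 0.6663 -0.0275  0.367   0.1115  0.0445]
[-0.0009  0.0003  0.0849 -0.0003 -0.0016 -0.0002]
```

Emit:
apply_moves:
  rows: [0, 0, 0.03, 0, 0, 0, 0, 0, 0.055, 0, 0, 0, 0, 0, 0.07, 0, 0, 0, 0, 0, 0.08, 0, 0, 0, 0, 0, 0.085, 0, 0, 0, 0, 0, 0.085, 0, 0, 0]

```text
t: 44.15
tool_pos: [0.4419, 0.1903, 0.0756]
tool_rot: [-3.139, -0.116, -0.0]
contact_force: [-0.7, -0.9, 0.1]
opening: 0.0684
grip_force: 0.0
```

Emit:
apply_moves:
  rows: [0, 0, 0, 0, 0, 0, 0, 0, 0, 0, 0, 0, 0, 0, 0, 0, 0, 0, 0, 0, 0, 0, 0, 0, 0, 0, 0, 0, 0, 0, 0, 0, 0, 0, 0, 0]
  grip: 0.0

```text
t: 44.75
tool_pos: [0.4426, 0.1907, 0.0765]
tool_rot: [-3.139, -0.116, -0.003]
contact_force: [-0.6, 1.5, 6.1]
opening: 0.044
grip_force: 63.9
```

Emit:
apply_moves:
  rows: [0, 0, -0.03, 0, 0, 0, 0, 0, -0.08, 0, 0, 0, 0, 0, -0.12, 0, 0, 0, 0, 0, -0.17, 0, 0, 0, 0, 0, -0.2, 0, 0, 0, 0, 0, -0.2, 0, 0, 0, 0, 0, -0.2, 0, 0, 0, 0, 0, -0.2, 0, 0, 0]

```text
t: 45.55
tool_pos: [0.4403, 0.1899, 0.1927]
tool_rot: [3.138, 0.116, -0.007]
contact_force: [0.8, 0.2, -5.0]
opening: 0.0442
grip_force: 62.9
```

```bash
python3 go.py .6648 -.028 .368 .19 .114
```

```text
[ 3.463e-01  3.897e-01  3.300e-03  2.000e-04  2.900e-03 -1.872e-01]
[ 3.469e-01  3.896e-01  1.300e-01  2.000e-04  2.900e-03 -1.872e-01]
```

Emit:
apply_moves:
  rows: [0.058, 0.065, 0, 0, 0, -0.04, 0.115, 0.13, 0, 0, 0, -0.08, 0.173, 0.195, 0, 0, 0, -0.12, 0.23, 0.26, 0, 0, 0, -0.16, 0.288, 0.325, 0, 0, 0, -0.187, 0.346, 0.389, 0, 0, 0, -0.187, 0.346, 0.389, 0, 0, 0, -0.187, 0.346, 0.389, 0, 0, 0, -0.187, 0.346, 0.389, 0, 0, 0, -0.187, 0.346, 0.389, 0, 0, 0, -0.187]

```text
t: 46.55
tool_pos: [0.6646, -0.0258, 0.1941]
tool_rot: [-3.087, -0.576, 0.004]
contact_force: [-1.3, -0.5, -4.3]
opening: 0.0443
grip_force: 63.4
```

```bash
python3 go.py .6648 -.028 .368 .1135
```

```text
[-0.0008  0.0037  0.1343 -0.001   0.0013  0.0006]
```

Emit:
apply_moves:
  rows: [0, 0.003, 0.04, 0, 0, 0, 0, 0.003, 0.07, 0, 0, 0, 0, 0.003, 0.095, 0, 0, 0, 0, 0.003, 0.11, 0, 0, 0, 0, 0.003, 0.12, 0, 0, 0, 0, 0.003, 0.128, 0, 0, 0, 0, 0.003, 0.132, 0, 0, 0, 0, 0.003, 0.134, 0, 0, 0, 0, 0.003, 0.134, 0, 0, 0, 0, 0.003, 0.134, 0, 0, 0]

```text
t: 47.55
tool_pos: [0.667, -0.0289, 0.1155]
tool_rot: [3.088, 0.574, 0.001]
contact_force: [-0.2, 0.2, -5.5]
opening: 0.0442
grip_force: 63.3
```

Run:
```python
from h import *
print(ctrl.get_obs()["tool_pos"])
im,d=ctrl.get_image("side");cv2.imwrite("pics/s3.png",cv2.resize(im[130:260,170:350],None,fx=4,fy=4))
```

```text
[ 0.66695823 -0.02891216  0.11548676]
```

View pics/s3.png

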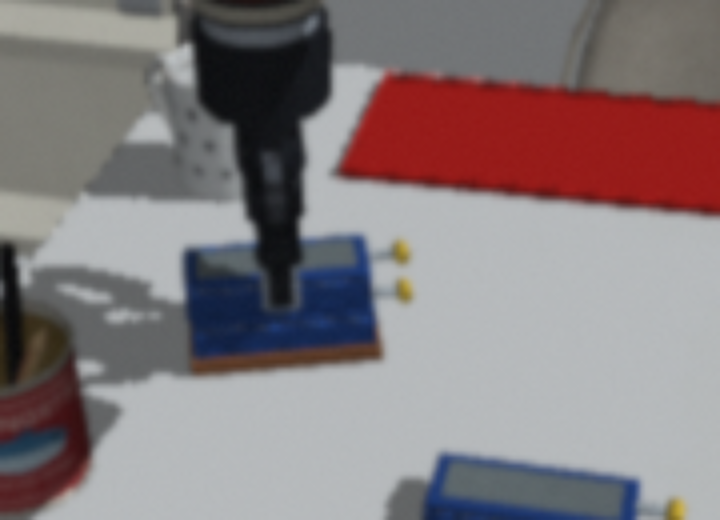

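B sits over D with about 2–3 mm to go, at crop (280,300), with the knobs lined up at (403,250) and (403,290). I lower it slightly and release.

Emit:
apply_moves:
  rows: [-0.002, 0, 0.003, 0, 0, 0, -0.002, 0, 0.004, 0, 0, 0, -0.002, 0, 0.004, 0, 0, 0]

```text
t: 47.9
tool_pos: [0.6655, -0.0293, 0.1127]
tool_rot: [3.089, 0.574, 0.0]
contact_force: [-0.3, 0.3, -3.8]
opening: 0.0447
grip_force: 63.4
```

Emit:
apply_moves:
  rows: [0, 0, 0, 0, 0, 0, 0, 0, 0, 0, 0, 0, 0, 0, 0, 0, 0, 0]
  grip: 0.8

```text
t: 48.2
tool_pos: [0.6663, -0.0293, 0.1136]
tool_rot: [3.088, 0.574, 0.003]
contact_force: [1.2, 0.3, 0.4]
opening: 0.0687
grip_force: 0.0
```

Emit:
apply_moves:
  rows: [0, 0, -0.05, 0, 0, 0, 0, 0, -0.12, 0, 0, 0, -0.06, 0.0, -0.17, 0, 0, 0, -0.14, 0, -0.2, 0, 0, 0, -0.22, 0, -0.2, 0, 0, 0, -0.3, 0, -0.2, 0, 0, 0, -0.38, 0, -0.2, 0, 0, 0, -0.38, 0, -0.2, 0, 0, 0, -0.38, 0, -0.2, 0, 0, 0, -0.38, 0, -0.2, 0, 0, 0]

```text
t: 49.2
tool_pos: [0.4537, -0.1113, 0.2335]
tool_rot: [3.088, 0.575, 0.003]
contact_force: [0.3, 0.5, -0.8]
opening: 0.0683
grip_force: 0.0
```

```bash
python3 look.py t5; python3 go.py .4887 .0945 -.0 .15 .077
```

```text
49.2 [ 0.4537 -0.1113  0.2335]
blue [151. 265.] 856.0 [ 0.4232  0.3076 -0.0926  0.1084  0.0466]
blue [242. 236.] 804.0 [ 0.4887  0.0945 -0.0008  0.1063  0.0427]
blue [294. 161.] 891.5 [ 0.6695 -0.0288  0.3625  0.1162  0.0488]
yel 47 [235.8  98. ] z 0.054 at z [0.8137 0.1067 0.0505]
yel 12 [223.5  98.8] z 0.065 at z [0.8087 0.1345 0.061 ]
yel 22 [305.6 189.8] z 0.06 at z [ 0.5943 -0.0551  0.0557]
yel 19 [241.9 268.4] z 0.026 at z [0.4138 0.0944 0.0218]
yel 19 [146.3 297.3] z 0.025 at z [0.3484 0.3172 0.021 ]
yel 9 [159.  337.6] z 0.023 at z [0.2561 0.2862 0.021 ]
[ 0.1774 -0.2991  0.1389  0.0005 -0.0009  0.2345]
[ 0.1772 -0.2992  0.2606  0.0005 -0.0009  0.2345]
```

The stack checks out: B's centre comes to (0.664, −0.028). Now C goes to the tray.

Emit:
apply_moves:
  rows: [0.035, -0.06, 0.02, 0, 0, 0.05, 0.07, -0.12, 0.05, 0, 0, 0.1, 0.106, -0.18, 0.08, 0, 0, 0.15, 0.142, -0.24, 0.11, 0, 0, 0.2, 0.177, -0.299, 0.139, 0, 0, 0.234, 0.177, -0.299, 0.139, 0, 0, 0.234, 0.177, -0.299, 0.16, 0, 0, 0.234, 0.177, -0.299, 0.18, 0, 0, 0.234, 0.177, -0.299, 0.18, 0, 0, 0.234, 0.177, -0.299, 0.18, 0, 0, 0.234]

```text
t: 50.25
tool_pos: [0.4873, 0.0935, 0.1241]
tool_rot: [3.141, -0.002, -0.001]
contact_force: [-0.1, -0.8, 0.3]
opening: 0.0685
grip_force: 0.0
```

```bash
python3 look.py | grep blue; python3 go.py .4887 .0945 .0 .077
```

```text
blue [151. 265.] 855.0 [ 0.4232  0.3076 -0.0926  0.1084  0.0466]
blue [294. 161.] 896.5 [ 0.6695 -0.0287  0.3667  0.1161  0.0489]
[ 0.0018 -0.0016  0.0794  0.     -0.0002 -0.0009]
```

Emit:
apply_moves:
  rows: [0.002, -0.001, 0.03, 0, 0, 0, 0.002, -0.001, 0.05, 0, 0, 0, 0.002, -0.001, 0.065, 0, 0, 0, 0.002, -0.001, 0.075, 0, 0, 0, 0.002, -0.001, 0.079, 0, 0, 0, 0.002, -0.001, 0.079, 0, 0, 0]

```text
t: 50.9
tool_pos: [0.4885, 0.0949, 0.0769]
tool_rot: [3.142, 0.0, -0.001]
contact_force: [0.6, 0.0, -0.0]
opening: 0.0683
grip_force: 0.0
```

Emit:
apply_moves:
  rows: [0, 0, 0, 0, 0, 0, 0, 0, 0, 0, 0, 0, 0, 0, 0, 0, 0, 0, 0, 0, 0, 0, 0, 0, 0, 0, 0, 0, 0, 0, 0, 0, 0, 0, 0, 0]
  grip: 0.0

```text
t: 51.5
tool_pos: [0.4893, 0.0951, 0.0781]
tool_rot: [-3.141, -0.0, -0.003]
contact_force: [-0.7, 0.5, 5.6]
opening: 0.0444
grip_force: 63.1
```

Emit:
apply_moves:
  rows: [0, 0, -0.03, 0, 0, 0, 0, 0, -0.08, 0, 0, 0, 0, 0, -0.12, 0, 0, 0, 0, 0, -0.17, 0, 0, 0, 0, 0, -0.2, 0, 0, 0, 0, 0, -0.2, 0, 0, 0, 0, 0, -0.2, 0, 0, 0, 0, 0, -0.2, 0, 0, 0]

```text
t: 52.3
tool_pos: [0.4871, 0.0949, 0.1944]
tool_rot: [3.141, 0.0, -0.007]
contact_force: [0.3, -0.1, -5.8]
opening: 0.0445
grip_force: 63.0
```

```bash
python3 go.py .618 -.306 .029 .19 .081
```

```text
[ 2.181e-01  6.681e-01  6.600e-03  1.000e-04  2.900e-03 -1.840e-02]
[ 2.189e-01  6.681e-01  1.882e-01  1.000e-04  2.900e-03 -1.840e-02]
```

Emit:
apply_moves:
  rows: [0.022, 0.067, 0, 0, 0, -0.018, 0.044, 0.134, 0, 0, 0, -0.018, 0.065, 0.2, 0, 0, 0, -0.018, 0.087, 0.267, 0, 0, 0, -0.018, 0.109, 0.334, 0, 0, 0, -0.018, 0.131, 0.4, 0, 0, 0, -0.018, 0.153, 0.468, 0, 0, 0, -0.018, 0.175, 0.535, 0, 0, 0, -0.018, 0.197, 0.602, 0, 0, 0, -0.018, 0.218, 0.668, 0, 0, 0, -0.018, 0.218, 0.668, 0, 0, 0, -0.018, 0.218, 0.668, 0, 0, 0, -0.018, 0.218, 0.668, 0, 0, 0, -0.018]

```text
t: 53.6
tool_pos: [0.6186, -0.3046, 0.1949]
tool_rot: [-3.139, -0.045, 0.005]
contact_force: [-0.3, 0.7, -4.6]
opening: 0.0441
grip_force: 63.5
```

```bash
python3 go.py .618 -.306 .029 .082; python3 look.py | grep blue
```

```text
[-5.000e-04  2.700e-03  1.882e-01 -1.500e-03  1.900e-03 -1.000e-04]
blue [151. 265.] 856.5 [ 0.4232  0.3076 -0.0885  0.1084  0.0469]
blue [294. 161.] 894.5 [ 0.6695 -0.0287  0.3667  0.1161  0.0489]
```

Emit:
apply_moves:
  rows: [0, 0.002, 0.06, 0, 0, 0, 0, 0.002, 0.11, 0, 0, 0, 0, 0.002, 0.14, 0, 0, 0, 0, 0.002, 0.16, 0, 0, 0, 0, 0.002, 0.172, 0, 0, 0, 0, 0.002, 0.181, 0, 0, 0, 0, 0.002, 0.187, 0, 0, 0, 0, 0.002, 0.188, 0, 0, 0, 0, 0.002, 0.188, 0, 0, 0, 0, 0.002, 0.188, 0, 0, 0]

```text
t: 54.65
tool_pos: [0.6198, -0.3073, 0.0851]
tool_rot: [3.141, 0.045, 0.002]
contact_force: [0.2, 0.4, -5.3]
opening: 0.0444
grip_force: 63.5
```

Emit:
apply_moves:
  rows: [0, 0, 0.001, 0, 0, 0, 0, 0, 0.001, 0, 0, 0, 0, 0, 0.001, 0, 0, 0]
  grip: 0.8

```text
t: 54.95
tool_pos: [0.6202, -0.3075, 0.0851]
tool_rot: [3.14, 0.045, 0.003]
contact_force: [0.2, 0.8, 0.6]
opening: 0.0682
grip_force: 0.0
```

Emit:
apply_moves:
  rows: [0, 0, -0.06, 0, 0, 0, 0, 0, -0.14, 0, 0, 0, 0, 0, -0.2, 0, 0, 0, 0, 0, -0.25, 0, 0, 0, 0, 0, -0.25, 0, 0, 0, 0, 0, -0.25, 0, 0, 0, 0, 0, -0.25, 0, 0, 0]

```text
t: 55.65
tool_pos: [0.6188, -0.3066, 0.2319]
tool_rot: [-3.14, -0.045, 0.003]
contact_force: [0.1, -0.1, 0.6]
opening: 0.0683
grip_force: 0.0
```

```bash
python3 look.py; python3 go.py .4232 .3083 -.093 .22 .077
```

```text
55.65 [ 0.6188 -0.3066  0.2319]
blue [151. 265.] 857.0 [ 0.4231  0.3075 -0.0926  0.1082  0.0469]
blue [403. 179.] 188.0 [ 0.6204 -0.2888 -0.0797  0.1094  0.0213]
blue [294. 161.] 894.5 [ 0.6695 -0.0287  0.3667  0.1161  0.0489]
yel 22 [305.6 189.8] z 0.059 at z [ 0.5943 -0.0551  0.0555]
yel 19 [146.3 297.3] z 0.026 at z [0.3484 0.317  0.0216]
yel 11 [170.  333.2] z 0.024 at z [0.2659 0.2609 0.021 ]
yel 9 [159.  337.4] z 0.021 at z [0.2564 0.2862 0.021 ]
[-0.2965 -1.0335  0.0219 -0.0012  0.002   0.0773]
[-0.2957 -1.033   0.2602 -0.0012  0.002   0.0773]
```

Emit:
apply_moves:
  rows: [-0.02, -0.07, 0.02, 0, 0, 0.02, -0.04, -0.15, 0.022, 0, 0, 0.04, -0.06, -0.23, 0.022, 0, 0, 0.06, -0.08, -0.31, 0.022, 0, 0, 0.077, -0.1, -0.39, 0.022, 0, 0, 0.077, -0.13, -0.47, 0.022, 0, 0, 0.077, -0.15, -0.55, 0.022, 0, 0, 0.077, -0.18, -0.63, 0.022, 0, 0, 0.077, -0.2, -0.71, 0.022, 0, 0, 0.077, -0.23, -0.79, 0.022, 0, 0, 0.077, -0.25, -0.87, 0.022, 0, 0, 0.077, -0.28, -0.94, 0.022, 0, 0, 0.077, -0.296, -0.98, 0.03, 0, 0, 0.077, -0.296, -0.99, 0.05, 0, 0, 0.077, -0.296, -0.99, 0.05, 0, 0, 0.077, -0.296, -0.99, 0.05, 0, 0, 0.077]

```text
t: 57.3
tool_pos: [0.4249, 0.2806, 0.2022]
tool_rot: [3.136, -0.147, -0.004]
contact_force: [0.1, 0.4, 0.7]
opening: 0.0686
grip_force: 0.0
```

```bash
python3 look.py | grep -v "98"; python3 go.py .4232 .3085 -.095 .13 .077
```

```text
57.3 [0.4249 0.2806 0.2022]
blue [410. 181.] 803.5 [ 0.6197 -0.3059  0.0351  0.11    0.0456]
blue [294. 161.] 896.5 [ 0.6695 -0.0287  0.3667  0.1161  0.0489]
yel 22 [305.6 189.8] z 0.06 at z [ 0.5943 -0.0551  0.0561]
yel 25 [412.9 211.6] z 0.026 at z [ 0.5447 -0.311   0.0224]
[-0.0078 -0.0462  0.1215  0.0008  0.0007  0.0006]
[-0.0077 -0.0463  0.2098  0.0008  0.0007  0.0006]
```

Emit:
apply_moves:
  rows: [-0.008, -0.046, 0.04, 0, 0, 0, -0.008, -0.046, 0.08, 0, 0, 0, -0.008, -0.046, 0.12, 0, 0, 0, -0.008, -0.046, 0.12, 0, 0, 0, -0.008, -0.046, 0.15, 0, 0, 0, -0.008, -0.046, 0.175, 0, 0, 0, -0.008, -0.046, 0.195, 0, 0, 0, -0.008, -0.046, 0.205, 0, 0, 0, -0.008, -0.046, 0.209, 0, 0, 0, -0.008, -0.046, 0.209, 0, 0, 0]

```text
t: 58.35
tool_pos: [0.4229, 0.3096, 0.0783]
tool_rot: [3.138, -0.145, -0.0]
contact_force: [0.8, 0.9, -0.6]
opening: 0.0683
grip_force: 0.0
```

Emit:
apply_moves:
  rows: [0, 0, 0, 0, 0, 0, 0, 0, 0, 0, 0, 0, 0, 0, 0, 0, 0, 0, 0, 0, 0, 0, 0, 0, 0, 0, 0, 0, 0, 0, 0, 0, 0, 0, 0, 0]
  grip: 0.0

```text
t: 58.95
tool_pos: [0.4235, 0.3101, 0.0795]
tool_rot: [-3.137, 0.145, -0.003]
contact_force: [-0.6, -0.0, 6.3]
opening: 0.0443
grip_force: 62.4
```

Emit:
apply_moves:
  rows: [0, 0, -0.03, 0, 0, 0, 0, 0, -0.08, 0, 0, 0, 0, 0, -0.12, 0, 0, 0, 0, 0, -0.17, 0, 0, 0, 0, 0, -0.2, 0, 0, 0, 0, 0, -0.2, 0, 0, 0, 0, 0, -0.2, 0, 0, 0, 0, 0, -0.2, 0, 0, 0]

```text
t: 59.75
tool_pos: [0.4216, 0.309, 0.1958]
tool_rot: [3.136, -0.145, -0.006]
contact_force: [0.3, 0.5, -3.1]
opening: 0.0443
grip_force: 62.5
```

```bash
python3 look.py | grep blue;python3 go.py .464 -.310 .029 .19 .081
```

```text
blue [410. 181.] 804.5 [ 0.6197 -0.3059  0.0344  0.1099  0.0456]
blue [294. 161.] 895.5 [ 0.6695 -0.0287  0.3667  0.1161  0.0489]
[ 0.1656  1.0207  0.0115  0.0014  0.0023 -0.0774]
[ 0.1662  1.0203  0.1931  0.0014  0.0023 -0.0774]
```

Emit:
apply_moves:
  rows: [0.012, 0.075, 0, 0, 0, -0.02, 0.025, 0.15, 0, 0, 0, -0.04, 0.037, 0.225, 0, 0, 0, -0.06, 0.05, 0.3, 0, 0, 0, -0.077, 0.06, 0.375, 0, 0, 0, -0.077, 0.073, 0.45, 0, 0, 0, -0.077, 0.085, 0.525, 0, 0, 0, -0.077, 0.097, 0.6, 0, 0, 0, -0.077, 0.11, 0.675, 0, 0, 0, -0.077, 0.122, 0.75, 0, 0, 0, -0.077, 0.134, 0.825, 0, 0, 0, -0.077, 0.146, 0.9, 0, 0, 0, -0.077, 0.158, 0.96, 0, 0, 0, -0.077, 0.166, 0.99, 0, 0, 0, -0.077, 0.166, 0.99, 0, 0, 0, -0.077, 0.166, 0.99, 0, 0, 0, -0.077, 0.166, 0.99, 0, 0, 0, -0.077]

```text
t: 61.5
tool_pos: [0.4669, -0.2895, 0.1974]
tool_rot: [-3.14, -0.047, 0.002]
contact_force: [0.3, 0.5, -2.9]
opening: 0.044
grip_force: 63.0
```

```bash
python3 go.py .464 -.31 .029 .083; python3 look.py | grep blue
python3 - <<'E'
from h import *
im,d=ctrl.get_image("side");cv2.imwrite("pics/s4.png",cv2.resize(im[100:260,210:430],None,fx=3,fy=3))
E
```

```text
[-0.0056  0.0343  0.1907 -0.001   0.0008  0.0004]
blue [410. 181.] 800.5 [ 0.6197 -0.3059  0.0385  0.1101  0.0455]
blue [294. 161.] 895.5 [ 0.6695 -0.0287  0.3667  0.1161  0.0489]
```

View pics/s4.png

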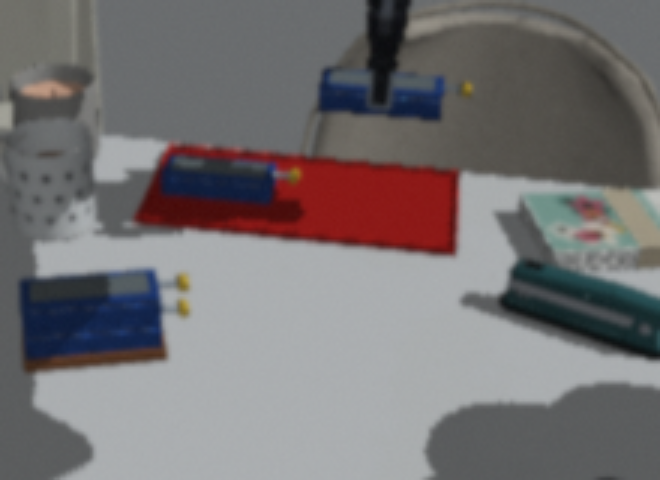

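A is held level at crop (380,95), C lies in the tray at (220,178), and the stack at (95,315) looks square. Placing A.

Emit:
apply_moves:
  rows: [-0.006, 0.034, 0.05, 0, 0, 0, -0.006, 0.034, 0.1, 0, 0, 0, -0.006, 0.034, 0.135, 0, 0, 0, -0.006, 0.034, 0.155, 0, 0, 0, -0.006, 0.034, 0.17, 0, 0, 0, -0.006, 0.034, 0.181, 0, 0, 0, -0.006, 0.034, 0.188, 0, 0, 0, -0.006, 0.034, 0.191, 0, 0, 0, -0.006, 0.034, 0.192, 0, 0, 0, -0.006, 0.034, 0.192, 0, 0, 0]

```text
t: 62.6
tool_pos: [0.4644, -0.3118, 0.0837]
tool_rot: [3.141, 0.044, 0.001]
contact_force: [-0.0, 0.2, -4.2]
opening: 0.0438
grip_force: 62.9
```

Emit:
apply_moves:
  rows: [0, 0, 0, 0, 0, 0, 0, 0, 0, 0, 0, 0, 0, 0, 0, 0, 0, 0]
  grip: 0.8

```text
t: 62.9
tool_pos: [0.4646, -0.312, 0.084]
tool_rot: [3.14, 0.045, 0.002]
contact_force: [-0.3, 0.9, 0.7]
opening: 0.0683
grip_force: 0.0
```

Emit:
apply_moves:
  rows: [0, 0, -0.06, 0, 0, 0, 0, 0, -0.14, 0, 0, 0, 0, 0.0, -0.2, 0, 0, 0, -0.06, -0.05, -0.26, 0, 0, 0, -0.1, -0.13, -0.3, 0, 0, 0, -0.1, -0.21, -0.3, 0, 0, 0, -0.1, -0.29, -0.3, 0, 0, 0, -0.1, -0.36, -0.3, 0, 0, 0, -0.1, -0.36, -0.3, 0, 0, 0, -0.1, -0.36, -0.3, 0, 0, 0]

```text
t: 63.9
tool_pos: [0.3981, -0.0964, 0.2637]
tool_rot: [3.14, 0.049, 0.003]
contact_force: [1.0, -0.1, -0.3]
opening: 0.0681
grip_force: 0.0
```

```bash
python3 look.py t6
```

```text
63.9 [ 0.3981 -0.0964  0.2637]
blue [413. 246.] 831.0 [ 0.464  -0.3104  0.0273  0.1087  0.0457]
blue [410. 181.] 806.5 [ 0.6197 -0.3059  0.0344  0.1099  0.0456]
blue [294. 161.] 889.5 [ 0.6697 -0.0291  0.3699  0.1161  0.0484]
yel 45 [235.8  98. ] z 0.053 at z [0.8143 0.1069 0.0491]
yel 10 [223.9  98.7] z 0.064 at z [0.8093 0.1337 0.0595]
yel 22 [305.6 189.8] z 0.059 at z [ 0.5944 -0.0552  0.0549]
yel 25 [412.9 211.6] z 0.027 at z [ 0.5447 -0.3107  0.0233]
yel 17 [416.4 278.1] z 0.027 at z [ 0.3886 -0.3142  0.0232]
```

View pics/t6.png

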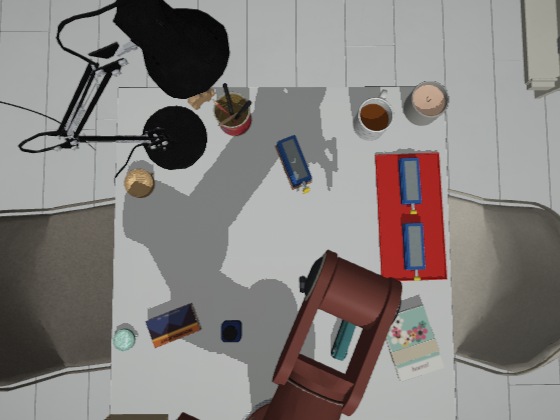

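Both free tins are stacked on the board at (294,161), and both stiff tins lie in the tray at (410,181) and (413,246). The mug and pens haven't moved, so I hand in.

```bash
python3 -c "
from station import ctrl
print(ctrl.finish_job())"
```

```text
the job is handed in; nothing more can be done
None
```

Job handed in, no verdict returned: all four tins were opened together and shut again, with the two free ones stacked squarely on the board and the two stiff ones flat in the red tray.

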